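Set up the ring-soap display stand

TASK

Set up the ring-soap display: push the round slate stand by its disc (do not lift it or take it by the post) along the counter, around the candle tin, the glass bowl and the beaded candle without touching them, fully home into the wooden horseshoe dock. Then thread all the soap rings that are there down its post, largest at the bottom and each smaller one on top, all lying fully home, and finally push the red spring clip sideways onto the groove near the top of the post until it snaps home. Leave the stand home in the dock and everything else on the counter where it is.

Things in the scene. Friction and masses are not known exactly. Their poses are not given: they have to be found in the camera images.
- stand: display stand: dark round slate disc 130 mm in diameter and 22 mm thick (about 1.3 kg with its post; slides on the counter), cork-coloured top, an upright metal post in its middle. Origin: centre of the disc's underside, z up along the post
- post: the stand's post, part of the stand: 24 mm in diameter, from the disc's top (22 mm above the counter) to 124 mm above the counter, tapered over its last 6 mm; near its top a brass-coloured groove 16 mm in diameter, open for the clip from 98 to 110 mm above the counter. Origin: foot of the post on its axis, at the disc's top
- stand_groove (a point): point on the post's axis at mid-height of the groove, 104 mm above the stand's underside
- dock: pale wooden horseshoe fixed to the counter, 18 mm high, the stand's place: two parallel side walls 144 mm apart inside with flared ends, closed by a back wall; no floor. Origin: on the counter at the point where the centre of the stand's disc belongs (the disc is then 2 mm off the back wall). Its x axis points from the open mouth to the back wall; the side walls begin 30 mm before the origin, the flares 65 mm before it
- soap_green_mid (a point): centre of the green soap ring (half-way up): 66 mm outside diameter, hole 31 mm, 18 mm high, 60 g, lying flat on the counter; may be absent
- soap_violet_mid (a point): centre of the violet soap ring (half-way up): 60 mm outside diameter, hole 31 mm, 18 mm high, 60 g, lying flat on the counter; may be absent
- soap_yellow_mid (a point): centre of the yellow soap ring (half-way up): 54 mm outside diameter, hole 31 mm, 18 mm high, 60 g, lying flat on the counter; may be absent
- soap_white_mid (a point): centre of the white soap ring (half-way up): 48 mm outside diameter, hole 31 mm, 18 mm high, 60 g, lying flat on the counter; may be absent
- clip_seat (a point): centre of the bore of the red plastic spring clip, half-way up its 8 mm thick plate; the clip lies flat at the start. Its x axis points out of the clip's open mouth, z up. The two jaws (37 mm over all; the bar behind them is 44 mm wide) carry round noses 10 mm in diameter, 8.5 mm ahead of this point and 9.4 mm apart, which spring apart as the groove is pushed between them (about 3 to 8 N) and close behind it; the bore's back stop is 9.5 mm behind this point
- clip_tab (a point): the point to grip on the clip's upright thumb tab, 34 mm behind the bore centre (-x of the clip) and 20 mm above it; the tab is 12 mm thick across the clip's y, 24 mm long along its x, and stands from 8 mm to 41 mm above the clip's underside. Axes as those of the clip
- candle_tin: copper candle tin, 45 mm tall (wick to 56 mm), 70 mm in diameter, fixed to the counter; must not be touched. Origin: centre of its underside
- glass_bowl: green glass bowl, 40 mm tall, 70 mm in diameter, fixed to the counter; must not be touched. Origin: centre of its underside
- pebble_candle: terracotta-coloured candle studded with brown beads, 55 mm tall (wick to 63 mm), 70 mm in diameter, fixed to the counter; must not be touched. Origin: centre of its underside
- oil0: amber dropper bottle with black cap, 30 mm diameter, about 100 mm tall; loose bystander, leave alone. Origin: centre of its underside
- oil1: amber dropper bottle with black cap, 30 mm diameter, about 100 mm tall; loose bystander, leave alone. Origin: centre of its underside
- oil2: amber dropper bottle with black cap, 30 mm diameter, about 100 mm tall; loose bystander, leave alone. Origin: centre of its underside
- soap_bar: turquoise bar of soap 85 x 55 x 28 mm; loose bystander, leave alone. Origin: centre of its underside
- pillar_candle: orange-brown pillar candle, 64 mm diameter, 90 mm tall; loose bystander, leave alone. Origin: centre of its underside
- clay_cup: terracotta cup, 72 mm diameter, 65 mm tall; loose bystander, leave alone. Origin: centre of its underside
Things that resemble listed ones, but are neither listed nor needed, are in the scene too. Of the things shaped like the part that bears clip_seat, the red one is meant. What is shaped like the part that bears soap_violet_mid but black is not meant.

How it is judged:
By the outcome, as a careful person would: the job done as asked, in the order asked, and still so for the second after the job is handed in, with the robot touching nothing.
Of soap_green, soap_violet, soap_yellow, soap_white only 3 to 4 are there at a start; the rules pass over those that are not, and their reading is None.
At some moment in a run one of soap_green, soap_violet, soap_yellow, soap_white, clip may be knocked a few centimetres aside while the robot is not near it.
It also fails if it takes over 200 s, if anything falls off the work surface, if the arm or the gripper's body presses on something with over 40 N, if the wrist force passes 120 N, or if a joint passes its speed limit or range.

ROBOT

A 6-joint arm with a two-finger parallel gripper is mounted at the origin on the work surface. World frame = base frame: x ahead of the robot, y to its left, z up, the work surface at z = 0. Lengths are in mm, angles in degrees, forces in N, time in s.
With the tool pointing down it reaches from about 225 to 875 mm from the base axis. Payload 3.4 kg.
Tool frame: the origin (TCP) lies midway between the tips of the shut fingers; the grasp point (between the pads) lies 19 mm behind it; z points along the fingers, y is the line along which they close (so a half turn about z gives the same grasp; the last joint's range is limited). The gripper opens to 85 mm and grips with 20 to 120 N. Pads are 22 mm wide; open, the fingers measure 114 mm over their backs; the gripper's body (76 mm by 85 mm) begins 54 mm behind the grasp point. The pads swing forward as they close: fully open they stand 13 mm farther back than shut.
Start: joints at [-71.62, 15.808, 86.224, -0, 77.962, -6.933], TCP at [245.856, -519.827, 207.028] pointing down, gripper open.
Joint ranges: [-165.64, 165.64], [-43.16, 119.46], [12.63, 154.43], [-67.54, 247.53], [6.08, 155.33], [-154.97, 154.97]. Speed limits (degrees/s): [147.25, 147.25, 180, 180, 180, 180].

INTERFACE

Orientations are given as a 3x3 rotation matrix whose columns are the frame's x, y, z axes.
In Python, from cell import sensors, eyes, ticket gives the robot as it stands.
- The arm moves only by the tool servo_tool, never from a script. Its argument "steps" is a list of rows, each a list of 7 numbers: the shift along the world's x, y, z normalised to -1 to 1, where 1 is 0.02 m, then the turn, a rotation vector about the world's x, y, z normalised to -1 to 1, where 1 is 0.12 rad, then the opening, from 0 (shut) to 1 (fully open). A call has 1 to 10 rows; each row shifts and turns the commanded pose from where the row before left it; what a row does not reach is not made up. A row lasts 1/8 s, in which the tool goes at most 62.5 mm and 10.7 degrees, less where a joint would pass 70% of its speed; a pose out of reach is approached as far as the arm can. A call with a number of a shift or a turn outside -1 to 1 is refused whole. A call with a gripper value outside its range is refused whole. The fingers move at their own pace and stop on an object; "force" is the grip in N (left out, the last holds). Time passes only in rows, so rows that do not move let the fingers close. It gives the time, the measured TCP pose, the force, the opening and the grip force at its end, in the units of the state.
- sensors.observe(): the state, without advancing time (a new reading comes with each control period).
- eyes.camera(name): name is "side" or "top"; returns the picture (420x560x3 uint8, red, green, blue); there is no depth.
- eyes.calibration(name): a dict with "vfov" (degrees; the focal length in pixels is half the picture's height over the tangent of half this angle, whatever the lens; pixels are square), "cx", "cy" (the principal point, pixels), "R" (3x3) and "t" (3): a world point X has camera coordinates R X + t. Camera axes: x right, y down, z forward; pixel columns grow to the right and rows downward; lengths in mm; the calibration is good to about 2 mm. A picture is of the moment at which its call begins. calibration takes no time and is no camera call.
- ticket.sign_off(): hands the job in; it is judged then, once.
Trained networks look in the newest picture that a camera, given by its name, has taken for a name from the list of things; names that differ only in an ending like _2 or _b are one class to them, and where a whole thing is asked for, a point or a joint stands for the part that bears it (a point fixed in the world has none). Each returns a list of dicts, best first, with "p" (0 to 1); they miss things now and then, are a little off and sometimes report something else, mostly with a low value. They report only what shows in the picture. A call takes as long as a camera call. They do not tell look-alikes from the thing itself.
- eyes.recognise(camera, label): "bbox" ([centre column, centre row, width, height] in pixels, round what is visible of it).
- eyes.regions_of(camera, label): "region" (420x560 bool, what is visible of it) and "bbox" ([centre column, centre row, width, height] in pixels, round what is visible of it).
The state is a dict: "clock": time; "joint_positions": joint angles; "dq": joint speeds; "tau": joint torques, N m; "ee_pos": TCP position; "tcp_rot": TCP orientation; "ft_force": force on the tool from outside, world axes, zero at the start; "moment": the same for the moment, N m; "gripper_width": finger opening in mm; "grip_force": force on a finger pad.
Only numpy, scipy, OpenCV 4.12 (cv2) and the standard library are available. Lean on these libraries where they do the work, as an engineer would, in place of code of your own. Each camera call takes 0.05 s, during which the arm holds its last target. There are 200 camera calls.

## Working session

There is one attempt and no reset: what is moved stays moved. The work goes in short steps, Python scripts to look and compute and a tool call to move; the robot and the scene stay as the last step left them, time stands still between calls to the robot, and variables do not carry over. Pictures are saved under pics/ and viewed, at most 14 in all, crops included, and the job is handed in when it is done.

Besides the shell and the picture viewer there is one more tool, called after "Call:" by a JSON object that holds its "fn" and its "kwargs". servo_tool: Moves the arm, as the interface text tells. Scaled input: -1 to 1 covers 0.02 m each way for a shift and 0.12 rad each way for a turn. Its arguments: {"type":"object","properties":{"steps":{"type":"array"},"force":{"type":"number"}},"required":["steps"]}

```bash
mkdir -p pics; ls
python3 - <<'E'
from cell import sensors, eyes
import cv2
for n in ("top","side"):
    im=eyes.camera(n); cv2.imwrite(f"pics/{n}0.png",im[:,:,::-1])
    c=eyes.calibration(n); print(n,c)
print(sensors.observe())
E
```

```text
pics
top {'vfov': 48.804885730423834, 'cx': 278.70984082919034, 'cy': 205.427003895266, 'R': array([[ 0.01224729, -0.99991655,  0.00411137],
       [-0.99025786, -0.01269914, -0.13866544],
       [ 0.13870608, -0.00237304, -0.99033075]]), 't': array([ -46.08253219,  556.69773248, 1516.10068763])}
side {'vfov': 53.38425643368989, 'cx': 281.89325352445763, 'cy': 209.132991566484, 'R': array([[-0.90890069, -0.41647509, -0.02116668],
       [-0.25761656,  0.60067896, -0.75684773],
       [ 0.32792261, -0.68244654, -0.65324841]]), 't': array([478.90052987, 195.60085246, 955.57563243])}
{'clock': 0.1, 'joint_positions': array([-7.16202752e+01,  1.58434468e+01,  8.62877375e+01, -8.64896476e-04,
        7.79623946e+01, -6.93196301e+00]), 'dq': array([ 0.03988518, -0.15093501, -0.12802757, -0.00948662, -0.18403088,
        0.06599865]), 'tau': array([ 1.27104053e-03, -4.17699552e+01, -2.46403795e+01, -1.77881032e-05,
        5.70668824e-03,  8.35210727e-06]), 'ee_pos': array([ 245.67194374, -519.31019624,  206.23333133]), 'tcp_rot': array([[ 9.03994051e-01,  4.27544707e-01, -5.28998371e-04],
       [ 4.27544996e-01, -9.03992748e-01,  1.54528735e-03],
       [ 1.82468737e-04, -1.62310118e-03, -9.99998666e-01]]), 'ft_force': array([-0.24934941,  0.29775953, -0.14829667]), 'moment': array([-0.00884233, -0.00099323,  0.02787365]), 'grip_force': 0.0, 'gripper_width': 85.04541289447539}
```

View pics/top0.png

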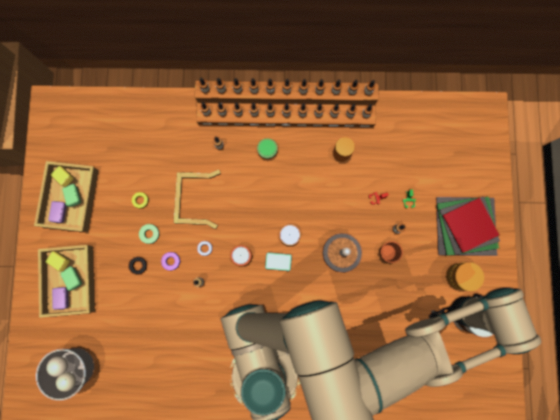

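View pics/side0.png

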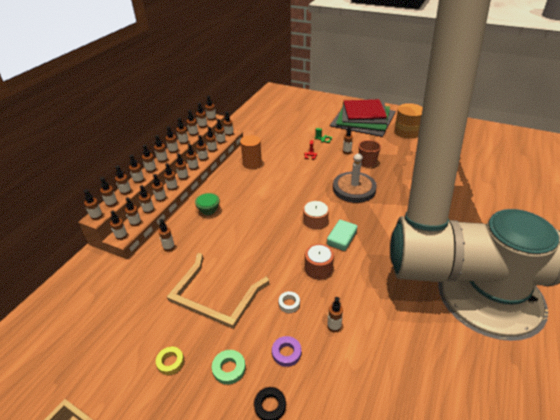

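The top view shows all four rings: green (148,234), violet (171,261), yellow (140,200), white (204,248). The stand is at (342,253), the dock at about (198,200) with its mouth to the right, the red clip at (377,198), the obstacles at (290,235), (241,256) and (267,149), and the soap bar at (278,261).

```bash
cat > h.py <<'E'
from cell import sensors, eyes
import numpy as np, cv2
C={n:eyes.calibration(n) for n in("top","side")}
def f(c): return 210/np.tan(np.radians(c["vfov"])/2)
def px2w(n,u,v,z):
    c=C[n]; d=c["R"].T@np.array([(u-c["cx"])/f(c),(v-c["cy"])/f(c),1]); o=-c["R"].T@c["t"]
    return o+d*(z-o[2])/d[2]
def w2px(n,X):
    c=C[n]; p=c["R"]@np.asarray(X,float)+c["t"]; return np.array([c["cx"]+f(c)*p[0]/p[2],c["cy"]+f(c)*p[1]/p[2]])
E
python3 - <<'E'
from h import *
Z=dict(stand=18,dock=18,soap_green_mid=12,soap_violet_mid=12,soap_yellow_mid=12,soap_white_mid=12,clip_seat=8,clip_tab=20,candle_tin=35,glass_bowl=30,pebble_candle=40,oil0=50,soap_bar=20,pillar_candle=60,clay_cup=45)
np.set_printoptions(precision=1,suppress=True)
for n in("top","side"):
    eyes.camera(n)
    for l,z in Z.items():
        for d in eyes.recognise(n,l)[:5]:
            if d["p"]>.3: print(n,l,round(d["p"],2),np.array(d["bbox"]),px2w(n,*d["bbox"][:2],z)[:2])
im=eyes.camera("top")
cv2.imwrite("pics/c1.png",cv2.resize(im[130:285,120:430,::-1],None,fx=2.58,fy=2.58,interpolation=3))
E
```

```text
top stand 0.9 [341.9 254.2  43.9  35.3] [ 397.6 -253.3]
top stand 0.71 [198.6 200.8  43.9  54.3] [572.6 234. ]
top dock 0.88 [198.2 199.6  43.5  55.4] [576.7 235.5]
top soap_green_mid 0.52 [149.9 237.2  21.1  18.6] [446.9 395. ]
top soap_violet_mid 0.73 [169.1 259.4  20.1  17.5] [373.2 326.8]
top soap_violet_mid 0.69 [137.1 266.2  16.9  21.2] [349.2 433. ]
top soap_yellow_mid 0.44 [140.7 202.1  12.6  18.1] [566.4 432.5]
top clip_seat 0.56 [379.  198.2  16.3  16.5] [ 591.1 -383.6]
top clip_seat 0.45 [407.  201.1  15.2  20.9] [ 582.2 -479.6]
top clip_tab 0.68 [411.2 197.2  13.3  23.2] [ 594. -491.]
top clip_tab 0.51 [376.  195.8  18.4  13.3] [ 597.3 -370.8]
top candle_tin 0.86 [289.8 235.9  19.4  21.8] [455.6 -77.4]
top glass_bowl 0.74 [268.4 149.3  13.4  18. ] [752.8  -1.3]
top glass_bowl 0.42 [390.8 253.7  22.1  24.6] [ 400.8 -414.7]
top pebble_candle 0.72 [242.9 256.5  24.2  24.6] [385.1  77.1]
top oil0 0.63 [197.7 283.6  19.5   9.5] [295.3 221.5]
top soap_bar 0.75 [279.4 261.5  27.9  20.2] [370.6 -43.8]
top pillar_candle 0.64 [345.2 150.8  24.6  27.1] [ 743.1 -260.9]
top clay_cup 0
[... 622 characters left out ...]
69 [312.  150.9  12.   20.9] [ 586.4 -371.1]
side clip_tab 0.51 [322.6 134.8  18.7  15. ] [ 589.9 -481.3]
side candle_tin 0.91 [318.5 215.3  24.   25.7] [446.5 -62.5]
side glass_bowl 0.78 [206.2 203.7  26.1  19.5] [755.8  10.8]
side glass_bowl 0.66 [319.4 259.6  27.3  38.9] [389.2  81.8]
side pebble_candle 0.9 [317.5 261.9  28.6  35.4] [387.8  99.1]
side oil0 0.93 [333.1 314.4  14.7  30.8] [303.4 230.5]
side oil0 0.81 [165.  233.9  15.6  30.5] [772.3 173. ]
side oil0 0.61 [347.4 139.8   6.4  33.1] [ 487. -435.]
side soap_bar 0.66 [342.5 236.3  30.4  28.5] [366.  -26.4]
side soap_bar 0.55 [285.2 349.   30.1  29.7] [369.4 326.7]
side pillar_candle 0.77 [250.3 152.4  23.1  33.9] [ 740.5 -230.1]
```

View pics/c1.png

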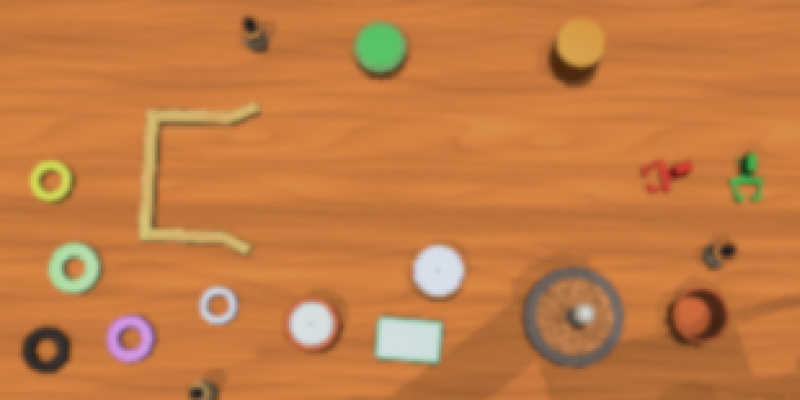

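The crop shows the clip's jaws on the left and its tab on the right, so its mouth points roughly +y. The dock opens to −y. Next I measure positions to sub-pixel level.

```bash
cat >> h.py <<'E'
COL=dict(green=((60,25,150),(80,140,255)),violet=((130,60,120),(165,255,255)),yellow=((24,110,110),(38,255,255)),clip=((172,140,80),(180,255,255)))
def blob(n,name,guess,z,r=14):
    "centre of the colour blob near a guessed world xy, on plane z (filled outline's bbox-ellipse for rings)"
    im=eyes.camera(n); hsv=cv2.cvtColor(cv2.resize(im,None,fx=4,fy=4,interpolation=cv2.INTER_CUBIC),cv2.COLOR_RGB2HSV)
    if name=="white": m=cv2.inRange(hsv,(0,0,150),(180,75,255))|cv2.inRange(hsv,(90,0,140),(180,110,255))
    else: m=cv2.inRange(hsv,*COL[name])
    if name=="clip": m|=cv2.inRange(hsv,(0,140,80),(4,255,255))
    u,v=w2px(n,[*guess,z]); w=np.zeros_like(m); cv2.circle(w,(int(4*u),int(4*v)),4*r,255,-1); m&=w
    cs,_=cv2.findContours(m,cv2.RETR_EXTERNAL,cv2.CHAIN_APPROX_NONE)
    c=max(cs,key=cv2.contourArea); e=cv2.fitEllipse(c)
    u,v=(e[0][0]-1.5)/4,(e[0][1]-1.5)/4
    return px2w(n,u,v,z)[:2],np.array(e[1])/4,c
E
python3 - <<'E'
from h import *
np.set_printoptions(precision=1,suppress=True)
for k,g in dict(green=(447,397),violet=(370,326),yellow=(567,433),white=(414,215)).items():
    for n,r in(("top",13),("side",24)):
        try: p,e,_=blob(n,k,g,14,r); print(k,n,p,e)
        except Exception as x: print(k,n,"fail",x)
for n in("top","side"):
    im=eyes.camera(n)
    for l,z in(("stand",18),("dock",18),("candle_tin",40),("pebble_candle",45),("glass_bowl",38)):
        d=eyes.regions_of(n,l)[0]; r=d["region"].astype(np.uint8)
        c=max(cv2.findContours(r,0,1)[0],key=cv2.contourArea)
        if l=="dock":
            cv2.imwrite(f"pics/dock_{n}.png",r*255)
        e=cv2.fitEllipse(c); print(n,l,px2w(n,*e[0],z)[:2],e[1])
a=eyes.camera("top")[165:235,165:230,::-1]; b=eyes.camera("side")[245:330,160:280,::-1]
A=cv2.resize(a,(390,420),interpolation=3); B=cv2.resize(b,(408,289),interpolation=3)
o=np.zeros((420,800,3),np.uint8); o[:,:390]=A; o[:289,392:800]=B; cv2.imwrite("pics/dk.png",o)
E
```

```text
green top fail max() iterable argument is empty
green side [429.9 391.3] [0.5 3.8]
violet top [368.5 322.4] [17.6 18.3]
violet side [368.9 323.7] [26.6 29. ]
yellow top [574.1 436.4] [15.6 15.9]
yellow side [574.8 437.7] [23.2 28.8]
white top [412.9 209.6] [14.6 14.9]
white side [413.6 209.7] [17.8 21.3]
top stand [ 403.2 -251.9] (38.145694732666016, 38.5081901550293)
top dock [580.8 227. ] (53.56769943237305, 56.3980598449707)
top candle_tin [458.2 -75.8] (18.81490135192871, 20.341022491455078)
top pebble_candle [388.5  84.3] (21.642072677612305, 21.687297821044922)
top glass_bowl [755.3   6.7] (19.204620361328125, 20.110286712646484)
side stand [ 405.9 -257.4] (41.277042388916016, 44.42900085449219)
side dock [575.5 242.9] (67.91653442382812, 85.40592193603516)
side candle_tin [453.2 -54.5] (26.387720108032227, 29.090240478515625)
side pebble_candle [385.8 102.3] (29.57173728942871, 36.543785095214844)
side glass_bowl [747.4  15.8] (21.637248992919922, 23.1473445892334)
```

View pics/dk.png

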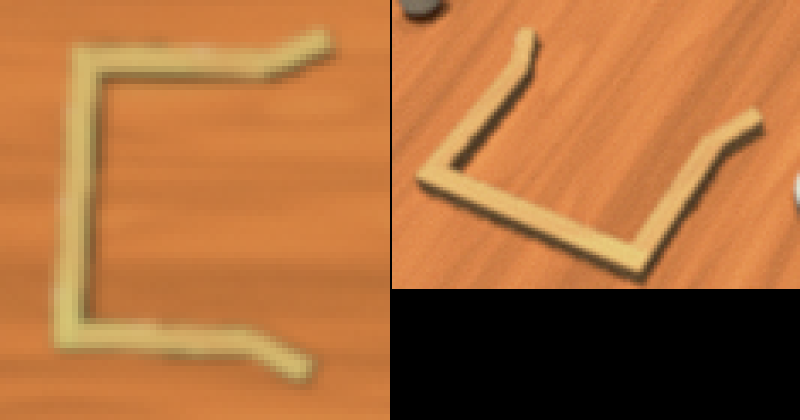

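Run:
```python
from h import *
np.set_printoptions(precision=1,suppress=True)
P=[px2w("top",165+u/6-.4,165+v/6-.4,18)[:2] for u,v in((101,72),(84,322),(268,78),(248,331))]
S=[px2w("side",160+(u-392)/3.4-.4,245+v/3.4-.4,18)[:2] for u,v in((450,165),(635,243))]
print("top",*P,"side",*S)
for b in(P,S):
    m=(b[0]+b[1])/2; w=b[0]-b[1]; n=np.array([-w[1],w[0]])/np.linalg.norm(w); n*=np.sign(n[1]); print(np.linalg.norm(w),n,"origin",m-67*n)
im=eyes.camera("top"); print(im[225:246:2,138:162:2].tolist()[4])
hsv=cv2.cvtColor(im,cv2.COLOR_RGB2HSV); print(hsv[234,138:162].tolist())
```

```text
top [655.8 295.9] [511.9 299.5] [653.5 200.3] [507.9 206.8] side [654.9 297.8] [509.6 301.4]
143.93059765492578 [0. 1.] origin [582.1 230.7]
145.3661453844646 [0. 1.] origin [580.5 232.6]
[[192, 160, 101], [176, 219, 161], [173, 218, 165], [119, 146, 106], [171, 107, 56], [209, 127, 65], [211, 129, 65], [204, 159, 102], [184, 219, 167], [185, 222, 176], [141, 154, 118], [179, 112, 60]]
[[20, 120, 195], [39, 75, 200], [53, 68, 219], [55, 62, 222], [55, 62, 219], [56, 64, 196], [50, 71, 147], [19, 120, 125], [13, 170, 169], [13, 176, 199], [13, 176, 210], [13, 177, 212], [13, 176, 213], [14, 164, 210], [17, 123, 203], [35, 70, 199], [50, 62, 219], [54, 55, 223], [54, 53, 220], [53, 56, 200], [44, 61, 150], [17, 125, 137], [13, 169, 173], [13, 176, 194]]
```

Call:
{"fn": "servo_tool", "kwargs": {"steps": [[0, 1, 0, 0, 0, -0.9, 0.7], [0, 1, 0, 0, 0, -0.9, 0.7], [0, 1, 0, 0, 0, -0.9, 0.7], [0, 1, 0, 0, 0, 0, 0.7], [0, 1, 0, 0, 0, 0, 0.7], [0, 1, 0, 0, 0, 0, 0.7], [0, 1, 0, 0, 0, 0, 0.7]]}}

```text
clock: 3.78
ee_pos: [245.8, -378.5, 207.1]
tcp_rot: [[0.993, 0.118, 0.0], [0.118, -0.993, -0.0], [0.0, 0.0, -1.0]]
ft_force: [-0.8, -0.0, 0.7]
gripper_width: 59.9
grip_force: 0.0
```

Call:
{"fn": "servo_tool", "kwargs": {"steps": [[0.77, 0.96, 0, 0, 0, 0.98, 0.7], [0.77, 0.96, 0, 0, 0, 0.98, 0.7], [0.77, 0.96, 0, 0, 0, 0, 0.7], [0.77, 0.96, 0, 0, 0, 0, 0.7], [0.77, 0.96, 0, 0, 0, 0, 0.7], [0, 0, -1, 0, 0, 0, 0.7], [0, 0, -1, 0, 0, 0, 0.7], [0, 0, -1, 0, 0, 0, 0.7], [0, 0, -1, 0, 0, 0, 0.7], [0, 0, -1, 0, 0, 0, 0.7]]}}

```text
clock: 5.03
ee_pos: [322.8, -283.2, 106.6]
tcp_rot: [[0.938, 0.346, 0.0], [0.346, -0.938, -0.001], [0.0, 0.001, -1.0]]
ft_force: [-0.3, -0.5, -0.3]
gripper_width: 59.7
grip_force: 0.0
```

Call:
{"fn": "servo_tool", "kwargs": {"steps": [[0, 0, -1, 0, 0, 0, 0.7], [0, 0, -1, 0, 0, 0, 0.7], [0, 0, -1, 0, 0, 0, 0.7], [0, 0, -1, 0, 0, 0, 0.7], [0, 0, -0.8, 0, 0, 0, 0.7], [0, 0, 0, 0, 0, 0, 0.7]]}}

```text
clock: 5.78
ee_pos: [322.2, -282.6, 10.4]
tcp_rot: [[0.938, 0.346, -0.002], [0.346, -0.938, 0.002], [-0.001, -0.002, -1.0]]
ft_force: [-0.5, -0.7, -0.1]
gripper_width: 59.7
grip_force: 0.0
```

Run:
```python
from h import *
o=np.zeros((330,800,3),np.uint8)
a=eyes.camera("top")[200:300,280:400,::-1]; b=eyes.camera("side")[110:220,310:450,::-1]
o[:330,:396]=cv2.resize(a,(396,330),interpolation=3); o[:314,400:800]=cv2.resize(b,(400,314),interpolation=3); cv2.imwrite("pics/p1.png",o)
```

```text
(no output)
```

View pics/p1.png

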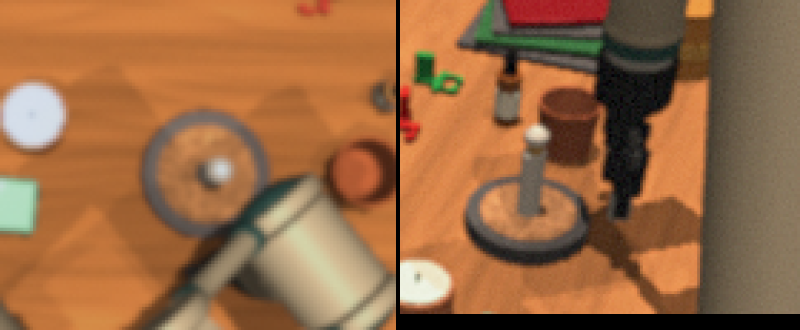

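The finger is just behind the disc's rim at (585,225) in the crop, and the disc is clear ahead. I go a little lower and push.

Call:
{"fn": "servo_tool", "kwargs": {"steps": [[0, 0, -0.35, 0, 0, 0, 0.7], [0.28, 0.1, 0, 0, 0, 0, 0.7], [0.28, 0.1, 0, 0, 0, 0, 0.7], [0.28, 0.1, 0, 0, 0, 0, 0.7], [0.28, 0.1, 0, 0, 0, 0, 0.7], [0.28, 0.1, 0, 0, 0, 0, 0.7], [0.28, 0.1, 0, 0, 0, 0, 0.7], [0.28, 0.1, 0, 0, 0, 0, 0.7]]}}

```text
clock: 6.88
ee_pos: [362.4, -269.7, 4.0]
tcp_rot: [[0.938, 0.346, -0.0], [0.346, -0.938, -0.0], [-0.0, 0.0, -1.0]]
ft_force: [-0.0, -0.0, -0.3]
gripper_width: 59.9
grip_force: 0.0
```

Run:
```python
from h import *
o=np.zeros((330,800,3),np.uint8)
a=eyes.camera("top")[200:300,280:400,::-1]; b=eyes.camera("side")[110:220,310:450,::-1]
o[:330,:396]=cv2.resize(a,(396,330),interpolation=3); o[:314,400:800]=cv2.resize(b,(400,314),interpolation=3); cv2.imwrite("pics/p2.png",o)
print(sensors.observe()["ft_force"])
```

```text
[-0.11887052  0.46722922  0.8244149 ]
```

View pics/p2.png

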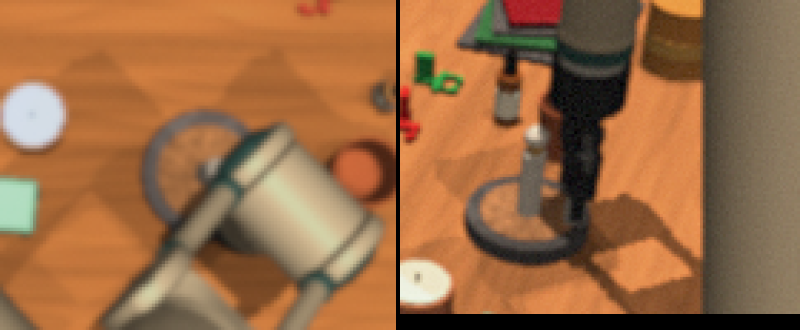

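Run:
```python
from h import *
np.set_printoptions(precision=1,suppress=True)
p=np.array([362.4,-269.7]);x=np.array([.938,.346]);y=np.array([-.346,.938])
for z in(4,10,17,25):
    for s in(-37,37): 
        u=w2px("side",[*(p+s*y),z]); print(z,s,u,"crop",400+(u[0]-310)*2.857,(u[1]-110)*2.857)
print("disc near edge:",[w2px("side",[404-65*.34,-254-65*.94*k,18]) for k in(1,)])
for u,v in((577,228),(575,240)): print([px2w("side",310+(u-400)/2.857,110+v/2.857,z)[:2] for z in(5,22)])
# disc outline in side crop: left (467,217), right(590,..)
for q in((467,217),(528,262),(590,222),(528,178)): print(q,px2w("side",310+(q[0]-400)/2.857,110+q[1]/2.857,22)[:2])
```

```text
4 -37 [368.  180.8] crop 565.6350029120701 202.41146106690329
4 37 [370. 196.] crop 571.3259341130348 245.6689481711225
10 -37 [368.2 179.3] crop 566.2697732020838 197.9298265728087
10 37 [370.2 194.4] crop 572.0078462523634 241.12164995372368
17 -37 [368.5 177.4] crop 567.015270168189 192.666434490503
17 37 [370.5 192.5] crop 572.8089505634293 235.77952448687546
25 -37 [368.8 175.3] crop 567.8738401914311 186.60471879225187
25 37 [370.8 190.4] crop 573.731886574827 229.62497020143186
disc near edge: [array([367.3, 174.8])]
[array([ 351.9, -264.6]), array([ 348. , -242.7])]
[array([ 348.4, -244.3]), array([ 344.6, -222.9])]
(467, 217) [ 457.2 -216.3]
(528, 262) [ 377.7 -170.9]
(590, 222) [ 338.4 -257.7]
(528, 178) [ 419.7 -307.1]
```

The stand has not moved and there is no contact force, so the part-open fingertips seem to sit higher than I reckoned and pass over the rim. I back off and find the counter by touch.

Call:
{"fn": "servo_tool", "kwargs": {"steps": [[-0.94, -0.35, 0, 0, 0, 0, 0.7], [-0.94, -0.35, 0, 0, 0, 0, 0.7], [-0.75, -0.28, 0, 0, 0, 0, 0.7], [0, 0, -0.25, 0, 0, 0, 0.7], [0, 0, -0.2, 0, 0, 0, 0.7], [0, 0, 0, 0, 0, 0, 0.7]]}}

```text
clock: 7.72
ee_pos: [309.7, -289.1, -5.4]
tcp_rot: [[0.938, 0.346, -0.0], [0.346, -0.938, 0.001], [-0.0, -0.001, -1.0]]
ft_force: [-0.1, 0.0, -0.6]
gripper_width: 60.0
grip_force: 0.0
```

Run:
```python
from h import *
o=np.zeros((600,800,3),np.uint8)
b=eyes.camera("side")[130:230,320:453,::-1]
cv2.imwrite("pics/p3.png",cv2.resize(b,(798,600),interpolation=3))
p=sensors.observe()["ee_pos"];print(p)
for s in(-37,37):
  for z in (0,10,20): 
    u=w2px("side",[p[0]-.346*s,p[1]+.938*s,z]); print(s,z,(u-[320,130])*6)
```

```text
[ 309.75826747 -289.21902837   -5.24774409]
-37 0 [397.93839695 314.41490899]
-37 10 [400.7307145  298.72770916]
-37 20 [403.55177246 282.87904618]
37 0 [414.90772425 405.78272381]
37 10 [417.91852032 389.86771292]
37 20 [420.96172952 373.78136684]
```

View pics/p3.png

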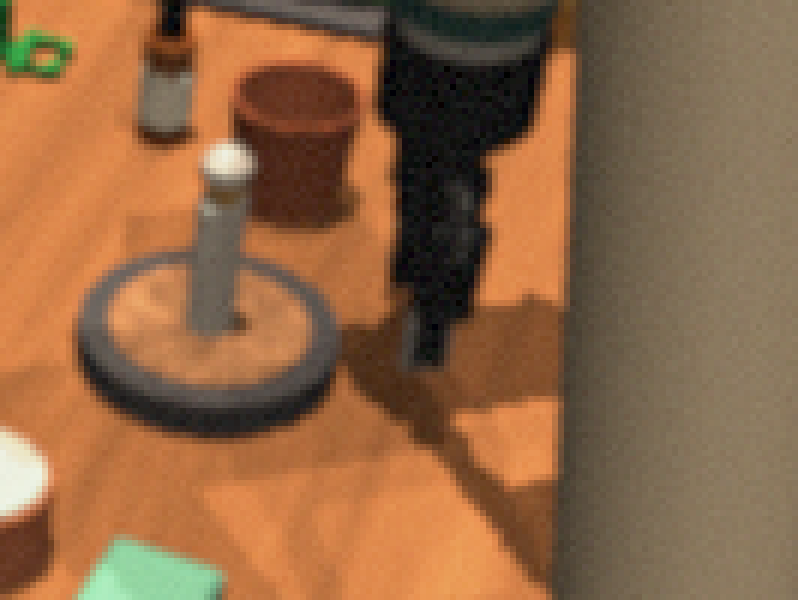

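Call:
{"fn": "servo_tool", "kwargs": {"steps": [[0, 0, -0.25, 0, 0, 0, 0.7], [0, 0, 0, 0, 0, 0, 0.7]]}}

```text
clock: 8.02
ee_pos: [309.4, -289.1, -10.4]
tcp_rot: [[0.938, 0.346, -0.001], [0.346, -0.938, 0.001], [-0.0, -0.001, -1.0]]
ft_force: [-0.9, 0.5, 0.4]
gripper_width: 59.7
grip_force: 0.0
```

Call:
{"fn": "servo_tool", "kwargs": {"steps": [[0, 0, -0.15, 0, 0, 0, 0.7], [0, 0, 0, 0, 0, 0, 0.7]]}}

```text
clock: 8.28
ee_pos: [309.4, -289.3, -13.2]
tcp_rot: [[0.938, 0.346, -0.0], [0.346, -0.938, 0.0], [-0.0, -0.0, -1.0]]
ft_force: [-0.8, -0.0, -0.3]
gripper_width: 59.8
grip_force: 0.0
```

Call:
{"fn": "servo_tool", "kwargs": {"steps": [[0, 0, -0.15, 0, 0, 0, 0.7], [0, 0, 0, 0, 0, 0, 0.7]]}}

```text
clock: 8.52
ee_pos: [309.3, -289.3, -16.1]
tcp_rot: [[0.938, 0.346, -0.0], [0.346, -0.938, 0.0], [-0.0, -0.0, -1.0]]
ft_force: [-0.6, -0.1, 0.3]
gripper_width: 59.8
grip_force: 0.0
```

Call:
{"fn": "servo_tool", "kwargs": {"steps": [[0, 0, -0.1, 0, 0, 0, 0.7], [0, 0, 0, 0, 0, 0, 0.7]]}}

```text
clock: 8.78
ee_pos: [309.4, -289.4, -18.1]
tcp_rot: [[0.938, 0.346, -0.0], [0.346, -0.938, 0.0], [-0.0, -0.0, -1.0]]
ft_force: [0.6, -0.1, -0.4]
gripper_width: 60.0
grip_force: 0.0
```

Run:
```python
from h import *
a=eyes.camera("side")
b=a[130:230,320:453,::-1]
cv2.imwrite("pics/p4.png",cv2.resize(b,(798,600),interpolation=3))
s=sensors.observe();print(s["ee_pos"],s["ft_force"],s["joint_positions"])
```

```text
[ 309.40162206 -289.38253091  -18.03613081] [-0.78414658  0.33088151 -0.00801124] [-5.25114049e+01  1.82923613e+01  1.22354387e+02 -3.93253245e-03
  3.93585318e+01  1.72676014e+01]
```

View pics/p4.png

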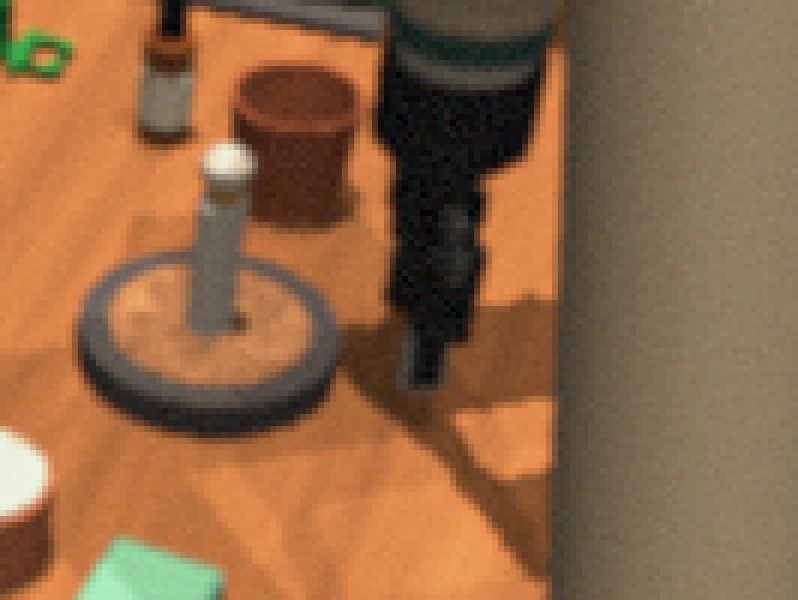

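The tips really sit about 28 mm above the reported TCP at this opening. They are now about 10 mm above the counter, which suits pushing, so I go 3 mm lower and push.

Call:
{"fn": "servo_tool", "kwargs": {"steps": [[0, 0, -0.15, 0, 0, 0, 0.7], [0.42, 0.157, 0, 0, 0, 0, 0.7], [0.42, 0.157, 0, 0, 0, 0, 0.7], [0.42, 0.157, 0, 0, 0, 0, 0.7], [0.42, 0.157, 0, 0, 0, 0, 0.7], [0.42, 0.157, 0, 0, 0, 0, 0.7], [0.42, 0.157, 0, 0, 0, 0, 0.7]]}}

```text
clock: 9.7
ee_pos: [357.4, -270.2, -21.1]
tcp_rot: [[0.937, 0.349, -0.006], [0.349, -0.937, 0.0], [-0.005, -0.002, -1.0]]
ft_force: [-10.6, -4.3, 5.4]
gripper_width: 59.8
grip_force: 5.2
```

Run:
```python
from h import *
for n in("top","side"):
    eyes.camera(n); d=eyes.regions_of(n,"stand")[0]; c=max(cv2.findContours(d["region"].astype(np.uint8),0,1)[0],key=cv2.contourArea)
    print(n,px2w(n,*d["bbox"][:2],18),px2w(n,*cv2.fitEllipse(c)[0],18))
```

```text
top [ 420.79075243 -237.64114694   18.        ] [ 426.79928202 -232.37628744   18.        ]
side [ 433.03034998 -267.00493792   18.        ] [ 424.30531064 -250.57932672   18.        ]
```

Call:
{"fn": "servo_tool", "kwargs": {"steps": [[0.47, 0.173, 0, 0, 0, 0, 0.7], [0.47, 0.173, 0, 0, 0, 0, 0.7], [0.47, 0.173, 0, 0, 0, 0, 0.7], [0.47, 0.173, 0, 0, 0, 0, 0.7], [0.47, 0.173, 0, 0, 0, 0, 0.7], [0.47, 0.173, 0, 0, 0, 0, 0.7], [0.47, 0.173, 0, 0, 0, 0, 0.7], [0.47, 0.173, 0, 0, 0, 0, 0.7], [0.47, 0.173, 0, 0, 0, 0, 0.7]]}}

```text
clock: 11.02
ee_pos: [440.0, -238.6, -21.2]
tcp_rot: [[0.937, 0.349, -0.01], [0.349, -0.937, 0.001], [-0.009, -0.004, -1.0]]
ft_force: [-13.1, -4.0, 7.4]
gripper_width: 60.1
grip_force: 6.5
```

Call:
{"fn": "servo_tool", "kwargs": {"steps": [[0.47, 0.173, 0, 0, 0, 0, 0.7], [0.47, 0.173, 0, 0, 0, 0, 0.7], [0.47, 0.173, 0, 0, 0, 0, 0.7], [0.47, 0.173, 0, 0, 0, 0, 0.7], [0.47, 0.173, 0, 0, 0, 0, 0.7], [0.47, 0.173, 0, 0, 0, 0, 0.7], [0.47, 0.173, 0, 0, 0, 0, 0.7], [0.47, 0.173, 0, 0, 0, 0, 0.7], [0.47, 0.173, 0, 0, 0, 0, 0.7], [0.47, 0.173, 0, 0, 0, 0, 0.7]]}}

```text
clock: 12.28
ee_pos: [532.5, -204.4, -21.2]
tcp_rot: [[0.937, 0.349, -0.012], [0.349, -0.937, 0.0], [-0.011, -0.005, -1.0]]
ft_force: [-13.5, -4.9, 9.6]
gripper_width: 59.7
grip_force: 7.2
```

Run:
```python
from h import *
for n in("top","side"):
    im=eyes.camera(n); d=eyes.regions_of(n,"stand")[0]; c=max(cv2.findContours(d["region"].astype(np.uint8),0,1)[0],key=cv2.contourArea)
    print(n,px2w(n,*d["bbox"][:2],18),px2w(n,*cv2.fitEllipse(c)[0],18))
```

```text
Traceback (most recent call last):
IndexError: list index out of range
```

Call:
{"fn": "servo_tool", "kwargs": {"steps": [[-0.94, -0.35, 0, 0, 0, 0, 0.7], [-0.3, -0.1, 1, 0, 0, 0, 0.7], [0, 0, 1, 0, 0, 1, 0.7], [0, 0, 1, 0, 0, 1, 0.7], [0.75, -0.7, 0, 0, 0, 1, 0.7], [0.75, -0.7, 0, 0, 0, 1, 0.7], [0.75, -0.7, 0, 0, 0, 1, 0.7], [0.75, -0.7, 0, 0, 0, 1, 0.7], [0.75, -0.3, 0, 0, 0, 1, 0.7], [0.85, 0, 0, 0, 0, 1, 0.7]]}}

```text
clock: 13.62
ee_pos: [605.6, -276.5, 38.7]
tcp_rot: [[0.252, 0.968, 0.0], [0.968, -0.252, 0.0], [0.0, 0.0, -1.0]]
ft_force: [0.4, 0.4, -0.1]
gripper_width: 59.7
grip_force: 0.0
```

Call:
{"fn": "servo_tool", "kwargs": {"steps": [[0, 0, 0, 0, 0, 1, 0.7], [0, 0, 0, 0, 0, 1, 0.7], [0, 0, 0, 0, 0, 0.45, 0.7], [0, 0, 0, 0, 0, 0, 0.7]]}}

```text
clock: 14.12
ee_pos: [605.3, -275.8, 38.8]
tcp_rot: [[-0.035, 0.999, 0.0], [0.999, 0.035, 0.0], [0.0, 0.0, -1.0]]
ft_force: [0.3, 0.6, 0.2]
gripper_width: 59.9
grip_force: 0.0
```

Run:
```python
from h import *
for n in("top","side"):
    im=eyes.camera(n)
    for d in eyes.regions_of(n,"stand"):
        c=max(cv2.findContours(d["region"].astype(np.uint8),0,1)[0],key=cv2.contourArea)
        print(n,d["p"],d["bbox"],px2w(n,*d["bbox"][:2],18),px2w(n,*cv2.fitEllipse(c)[0],18))
cv2.imwrite("pics/p5.png",cv2.resize(im[100:280,180:420,::-1],(800,600),interpolation=3))
```

```text
top 0.84 [316.7, 196.4, 37.4, 31.4] [ 592.94842703 -168.50935781   18.        ] [ 601.61080619 -166.66008455   18.        ]
side 0.92 [283.8, 176.2, 46.8, 48.3] [ 615.35060374 -208.05810036   18.        ] [ 602.18985553 -183.76208082   18.        ]
```

View pics/p5.png

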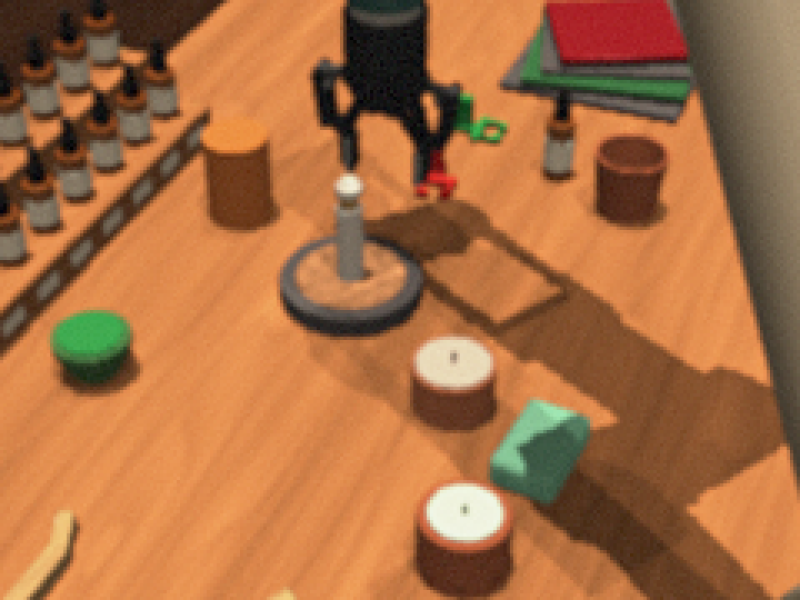

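Call:
{"fn": "servo_tool", "kwargs": {"steps": [[-0.05, 0, -1, 0, 0, 0, 0.7], [0, 0, -1, 0, 0, 0, 0.7], [0, 0, -1, 0, 0, 0, 0.7], [0, 0.6, 0, 0, 0, 0, 0.7], [0, 0.6, 0, 0, 0, 0, 0.7], [-0.03, 0.6, 0, 0, 0, 0, 0.7], [-0.03, 0.6, 0, 0, 0, 0, 0.7], [-0.03, 0.6, 0, 0, 0, 0, 0.7], [-0.03, 0.6, 0, 0, 0, 0, 0.7], [-0.03, 0.6, 0, 0, 0, 0, 0.7]]}}

```text
clock: 15.58
ee_pos: [602.7, -193.1, -20.0]
tcp_rot: [[-0.038, 0.999, 0.003], [0.999, 0.038, -0.004], [-0.004, 0.003, -1.0]]
ft_force: [0.9, -5.6, -3.3]
gripper_width: 59.5
grip_force: 2.8
```

Call:
{"fn": "servo_tool", "kwargs": {"steps": [[-0.03, 0.6, 0, 0, 0, 0, 0.7], [-0.03, 0.6, 0, 0, 0, 0, 0.7], [-0.03, 0.6, 0, 0, 0, 0, 0.7], [-0.03, 0.6, 0, 0, 0, 0, 0.7], [-0.03, 0.6, 0, 0, 0, 0, 0.7], [-0.03, 0.6, 0, 0, 0, 0, 0.7], [-0.03, 0.6, 0, 0, 0, 0, 0.7], [-0.03, 0.6, 0, 0, 0, 0, 0.7], [-0.03, 0.6, 0, 0, 0, 0, 0.7], [-0.03, 0.6, 0, 0, 0, 0, 0.7]]}}

```text
clock: 16.82
ee_pos: [596.5, -72.9, -20.0]
tcp_rot: [[-0.038, 0.999, 0.003], [0.999, 0.038, -0.004], [-0.004, 0.002, -1.0]]
ft_force: [0.2, -5.7, -4.0]
gripper_width: 59.3
grip_force: 3.0
```

Run:
```python
from h import *
for n in("top","side"):
    im=eyes.camera(n)
    for d in eyes.regions_of(n,"stand"):
        c=max(cv2.findContours(d["region"].astype(np.uint8),0,1)[0],key=cv2.contourArea)
        print(n,d["p"],d["bbox"],px2w(n,*d["bbox"][:2],18),px2w(n,*cv2.fitEllipse(c)[0],18))
cv2.imwrite("pics/p6.png",cv2.resize(im[130:310,160:400,::-1],(800,600),interpolation=3))
```

```text
top 0.68 [267.0, 193.2, 41.6, 26.8] [601.82846595   1.37624051  18.        ] [607.74023656  36.02683709  18.        ]
side 0.6 [258.4, 215.0, 49.9, 57.8] [605.35914055 -16.35554415  18.        ] [597.27190976  -1.99442975  18.        ]
```

View pics/p6.png

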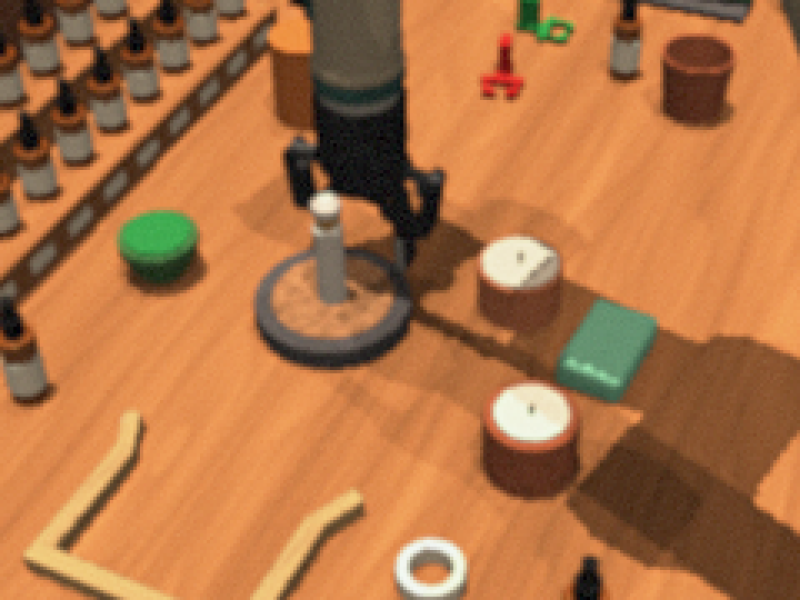

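The stand is on track with a clear run to the dock.

Call:
{"fn": "servo_tool", "kwargs": {"steps": [[-0.04, 0.6, 0, 0, 0, 0, 0.7], [-0.04, 0.6, 0, 0, 0, 0, 0.7], [-0.04, 0.6, 0, 0, 0, 0, 0.7], [-0.04, 0.6, 0, 0, 0, 0, 0.7], [-0.04, 0.6, 0, 0, 0, 0, 0.7], [-0.04, 0.6, 0, 0, 0, 0, 0.7], [-0.04, 0.6, 0, 0, 0, 0, 0.7], [-0.04, 0.6, 0, 0, 0, 0, 0.7], [-0.04, 0.6, 0, 0, 0, 0, 0.7], [-0.04, 0.6, 0, 0, 0, 0, 0.7]]}}

```text
clock: 18.27
ee_pos: [588.7, 45.9, -20.1]
tcp_rot: [[-0.037, 0.999, 0.002], [0.999, 0.037, -0.004], [-0.004, 0.002, -1.0]]
ft_force: [-0.1, -9.5, 1.3]
gripper_width: 59.6
grip_force: 3.7
```

Call:
{"fn": "servo_tool", "kwargs": {"steps": [[-0.04, 0.5, 0, 0, 0, 0, 0.7], [-0.04, 0.5, 0, 0, 0, 0, 0.7], [-0.04, 0.5, 0, 0, 0, 0, 0.7], [-0.04, 0.5, 0, 0, 0, 0, 0.7], [-0.04, 0.5, 0, 0, 0, 0, 0.7], [0, 0.5, 0, 0, 0, 0, 0.7], [0, 0.5, 0, 0, 0, 0, 0.7], [0, 0.5, 0, 0, 0, 0, 0.7], [0, 0.5, 0, 0, 0, 0, 0.7]]}}

```text
clock: 19.4
ee_pos: [583.9, 135.5, -20.2]
tcp_rot: [[-0.038, 0.999, 0.001], [0.999, 0.038, -0.005], [-0.005, 0.0, -1.0]]
ft_force: [-0.1, -9.7, 2.9]
gripper_width: 60.0
grip_force: 4.1
```

Run:
```python
from h import *
o=np.zeros((480,800,3),np.uint8)
a=eyes.camera("top")[160:240,165:235,::-1]; b=eyes.camera("side")[220:340,160:270,::-1]
o[:,:390]=cv2.resize(a,(420,480),interpolation=3)[:,:390]; o[:,392:]=cv2.resize(b,(440,480),interpolation=3)[:,:408]; cv2.imwrite("pics/p7.png",o)
```

```text
(no output)
```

View pics/p7.png

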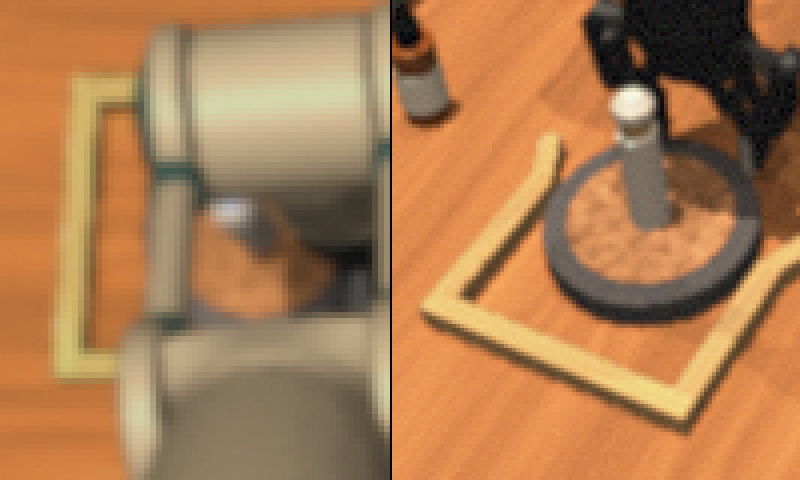

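The disc is inside the mouth and central; the rest goes slowly.

Call:
{"fn": "servo_tool", "kwargs": {"steps": [[0, 0.25, 0, 0, 0, 0, 0.7], [0, 0.25, 0, 0, 0, 0, 0.7], [0, 0.25, 0, 0, 0, 0, 0.7], [0, 0.25, 0, 0, 0, 0, 0.7], [0, 0.2, 0, 0, 0, 0, 0.7]]}}

```text
clock: 20.12
ee_pos: [583.7, 159.2, -20.2]
tcp_rot: [[-0.038, 0.999, 0.0], [0.999, 0.038, -0.005], [-0.005, 0.0, -1.0]]
ft_force: [-0.5, -9.6, 3.6]
gripper_width: 59.6
grip_force: 4.4
```

Call:
{"fn": "servo_tool", "kwargs": {"steps": [[0, 0.1, 0, 0, 0, 0, 0.7], [0, 0.1, 0, 0, 0, 0, 0.7]]}}

```text
clock: 20.38
ee_pos: [583.7, 163.1, -20.2]
tcp_rot: [[-0.038, 0.999, 0.0], [0.999, 0.038, -0.005], [-0.005, 0.0, -1.0]]
ft_force: [0.9, -10.2, 2.9]
gripper_width: 60.1
grip_force: 4.4
```

Run:
```python
from h import *
o=np.zeros((480,800,3),np.uint8)
a=eyes.camera("top")[160:240,165:235,::-1]; b=eyes.camera("side")[250:335,160:275,::-1]
cv2.imwrite("pics/p8.png",cv2.resize(b,(800,591),interpolation=3))
print(sensors.observe()["ft_force"])
```

```text
[-0.04270057 -9.17207155  2.12968109]
```

View pics/p8.png

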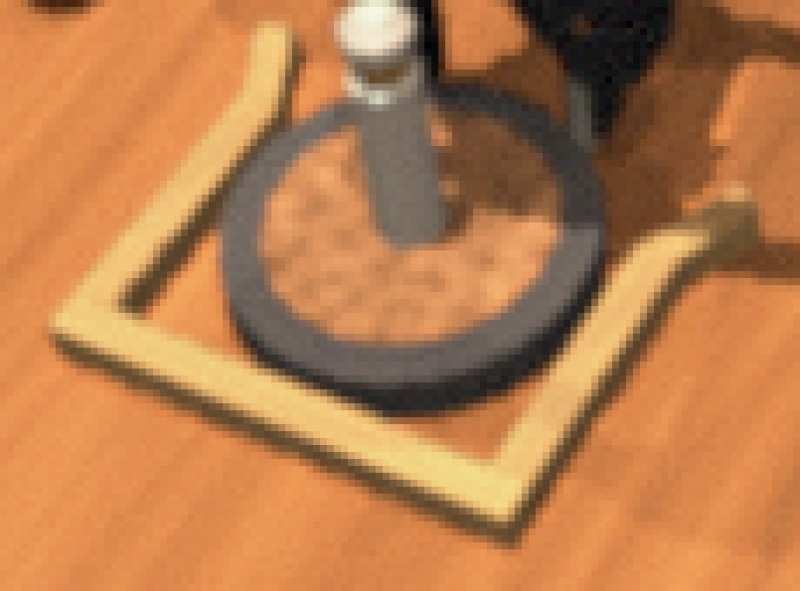

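The disc sits between the walls, a few mm at most off the back wall. I now feel for the wall.

Call:
{"fn": "servo_tool", "kwargs": {"steps": [[0, 0.06, 0, 0, 0, 0, 0.7], [0, 0, 0, 0, 0, 0, 0.7]]}}

```text
clock: 20.72
ee_pos: [583.7, 164.4, -20.2]
tcp_rot: [[-0.038, 0.999, 0.0], [0.999, 0.038, -0.005], [-0.005, -0.0, -1.0]]
ft_force: [0.2, -8.9, 3.4]
gripper_width: 59.8
grip_force: 4.1
```

Call:
{"fn": "servo_tool", "kwargs": {"steps": [[0, 0.06, 0, 0, 0, 0, 0.7], [0, 0, 0, 0, 0, 0, 0.7]]}}

```text
clock: 20.98
ee_pos: [583.7, 165.6, -20.2]
tcp_rot: [[-0.038, 0.999, 0.0], [0.999, 0.038, -0.005], [-0.005, 0.0, -1.0]]
ft_force: [1.0, -9.0, 2.5]
gripper_width: 59.8
grip_force: 4.2
```

Call:
{"fn": "servo_tool", "kwargs": {"steps": [[0, 0.06, 0, 0, 0, 0, 0.7], [0, 0, 0, 0, 0, 0, 0.7]]}}

```text
clock: 21.22
ee_pos: [583.7, 166.4, -20.2]
tcp_rot: [[-0.038, 0.999, 0.0], [0.999, 0.038, -0.005], [-0.005, -0.0, -1.0]]
ft_force: [0.5, -11.1, 3.4]
gripper_width: 59.8
grip_force: 4.6
```

Call:
{"fn": "servo_tool", "kwargs": {"steps": [[0, 0.05, 0, 0, 0, 0, 0.7], [0, 0, 0, 0, 0, 0, 0.7]]}}

```text
clock: 21.48
ee_pos: [583.7, 166.4, -20.2]
tcp_rot: [[-0.039, 0.999, -0.0], [0.999, 0.039, -0.007], [-0.007, -0.0, -1.0]]
ft_force: [0.1, -12.9, 3.5]
gripper_width: 59.6
grip_force: 5.7
```

Call:
{"fn": "servo_tool", "kwargs": {"steps": [[0, 0.05, 0, 0, 0, 0, 0.7], [0, 0, 0, 0, 0, 0, 0.7]]}}

```text
clock: 21.72
ee_pos: [583.7, 166.5, -20.2]
tcp_rot: [[-0.039, 0.999, -0.0], [0.999, 0.039, -0.008], [-0.008, -0.0, -1.0]]
ft_force: [0.3, -16.7, 2.4]
gripper_width: 60.0
grip_force: 6.7
```

The back wall is felt (force rising, no more travel). I retreat and look.

Call:
{"fn": "servo_tool", "kwargs": {"steps": [[0, -1, 0, 0, 0, 0, 0.7], [0, -0.7, 0.5, 0, 0, 0, 0.7], [0, -0.5, 1, 0, 0, 0, 0.85], [-0.5, -1, 1, 0, 0, 0, 0.9], [-1, -1, 1, 0, 0, 0, 0.9], [-1, -1, 1, 0, 0, 0, 0.9], [-1, -1, 1, 0, 0, 0, 0.9], [-1, -1, 1, 0, 0, 0, 0.9], [-1, -1, 1, 0, 0, 0, 0.9], [-1, -1, 1, 0, 0, 0, 0.9]]}}

```text
clock: 22.98
ee_pos: [452.9, -12.7, 150.4]
tcp_rot: [[-0.036, 0.999, 0.001], [0.999, 0.036, 0.001], [0.001, 0.001, -1.0]]
ft_force: [-0.1, 0.0, 0.3]
gripper_width: 76.8
grip_force: 0.0
```

```bash
sed -i 's/green=((60,25,150),(80,140,255))/green=((34,40,100),(85,150,255))/' h.py
cat > look.py <<'E'
from h import *
np.set_printoptions(precision=1,suppress=True)
G=dict(green=(447,397),violet=(370,325),yellow=(574,437),white=(413,210))
import sys
for k in (sys.argv[1:] or G):
    for n,r in(("top",17),("side",28)):
        try: p,e,_=blob(n,k,G[k],14,r); print(k,n,p,e)
        except Exception as x: print(k,n,"fail",x)
E
python3 look.py
python3 - <<'E'
from h import *
np.set_printoptions(precision=1,suppress=True)
print(sensors.observe()["ee_pos"])
for n in("top","side"):
    im=eyes.camera(n)
    for l in ("stand","post"):
      for d in eyes.regions_of(n,l):
        c=max(cv2.findContours(d["region"].astype(np.uint8),0,1)[0],key=cv2.contourArea)
        print(n,l,d["p"],d["bbox"],px2w(n,*cv2.fitEllipse(c)[0],22)[:2])
    print(n,"pred top of post px",w2px(n,[581.5,233,124]))
T=eyes.camera("top")[160:240,165:235,::-1]; S=eyes.camera("side")[240:325,160:275,::-1]
o=np.zeros((560,800,3),np.uint8); o[:400,:350]=cv2.resize(T,(350,400),interpolation=3); o[:340,350:]=cv2.resize(S,(460,340),interpolation=3)[:,:450]; cv2.imwrite("pics/p9.png",o)
E
```

```text
green top [459.3 399.6] [18.8 19.4]
green side [459.3 401.9] [31.  34.3]
violet top [368.5 322.4] [17.6 18.2]
violet side [368.9 323.8] [26.7 29.1]
yellow top [574.1 436.4] [15.6 16. ]
yellow side [574.9 437.6] [23.3 28.8]
white top [412.9 209.6] [14.6 14.9]
white side [413.4 209.8] [18.  21.4]
[453.8 -11.6 148.4]
top stand 0.68 [197.7, 199.4, 42.4, 33.5] [579.8 233.2]
top post 0.63 [197.4, 197.2, 7.1, 9.5] [589.1 243. ]
top pred top of post px [193.4 193.1]
side stand 0.88 [216.5, 281.6, 57.0, 63.5] [580.6 239.2]
side post 0.75 [214.9, 269.6, 14.5, 37.1] [610.1 201.6]
side pred top of post px [213.1 251.5]
```

View pics/p9.png

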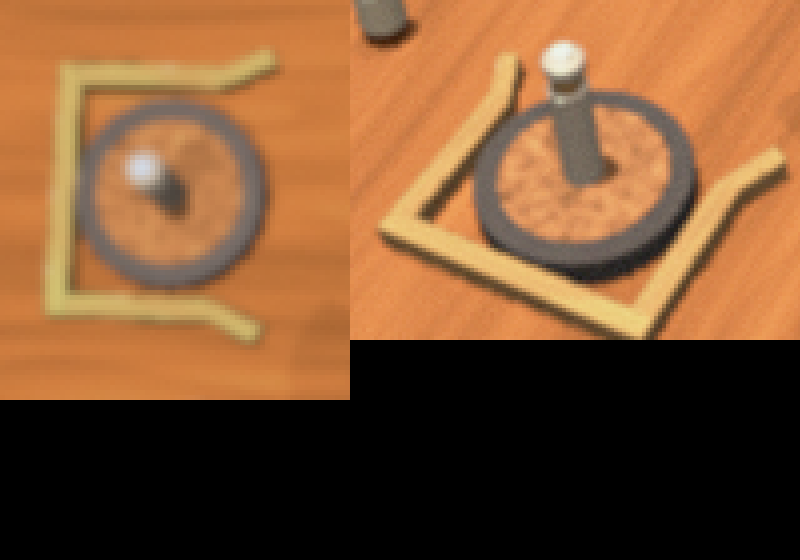

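The picture shows the stand home: its disc lies against the back wall in both views, and the post top is at (193,193) in the top picture. The post axis is therefore about (581.5, 233). Next is the green ring at (459.3, 400.7).

Call:
{"fn": "servo_tool", "kwargs": {"steps": [[0.03, 1, 0, 0, 0, 0, 1], [0.03, 1, 0, 0, 0, 0, 1], [0.03, 1, 0, 0, 0, 0, 1], [0.03, 1, 0, 0, 0, 0, 1], [0.03, 1, 0, 0, 0, 0, 1], [0.03, 1, 0, 0, 0, 0, 1], [0.03, 1, 0, 0, 0, 0, 1], [0.03, 1, 0, 0, 0, 0, 1], [0.03, 1, 0, 0, 0, 0, 1], [0.03, 1, 0, 0, 0, 0, 1]]}}

```text
clock: 25.02
ee_pos: [459.7, 188.4, 149.0]
tcp_rot: [[-0.036, 0.999, 0.0], [0.999, 0.036, -0.0], [-0.0, 0.0, -1.0]]
ft_force: [0.3, 0.3, -0.2]
gripper_width: 85.8
grip_force: 0.0
```

Call:
{"fn": "servo_tool", "kwargs": {"steps": [[0, 1, 0, 0, 0, 0, 1], [0, 1, 0, 0, 0, 0, 1], [0, 1, 0, 0, 0, 0, 1], [0, 1, 0, 0, 0, 0, 1], [0, 1, 0, 0, 0, 0, 1], [0, 1, 0, 0, 0, 0, 1], [0, 1, 0, 0, 0, 0, 1], [0, 1, 0, 0, 0, 0, 1], [0, 1, -1, 0, 0, 0, 1], [0, 1, -1, 0, 0, 0, 1]]}}

```text
clock: 26.28
ee_pos: [459.2, 388.8, 107.3]
tcp_rot: [[-0.036, 0.999, -0.001], [0.999, 0.036, -0.001], [-0.001, -0.001, -1.0]]
ft_force: [0.5, -0.2, -1.0]
gripper_width: 85.4
grip_force: 0.0
```

Call:
{"fn": "servo_tool", "kwargs": {"steps": [[0, 0.65, -1, 0, 0, 0, 1], [0, 0, -1, 0, 0, 0, 1], [0, 0, -1, 0, 0, 0, 1], [0, 0, -1, 0, 0, 0, 1], [0, 0, -1, 0, 0, 0, 1], [0, 0, 0, 0, 0, 0, 1]]}}

```text
clock: 27.02
ee_pos: [457.8, 399.6, 6.2]
tcp_rot: [[-0.036, 0.999, -0.005], [0.999, 0.036, -0.003], [-0.003, -0.005, -1.0]]
ft_force: [-1.3, -0.3, 0.0]
gripper_width: 85.5
grip_force: 0.0
```

Call:
{"fn": "servo_tool", "kwargs": {"steps": [[0.07, 0.06, -0.7, 0, 0, 0, 1], [0, 0, -0.7, 0, 0, 0, 1], [0, 0, 0, 0, 0, 0, 1]]}}

```text
clock: 27.4
ee_pos: [460.1, 401.3, -20.3]
tcp_rot: [[-0.036, 0.999, -0.002], [0.999, 0.036, -0.002], [-0.002, -0.002, -1.0]]
ft_force: [0.1, -0.0, -0.4]
gripper_width: 85.3
grip_force: 0.0
```

Call:
{"fn": "servo_tool", "kwargs": {"steps": [[0, 0, 0, 0, 0, 0, 0.7], [0, 0, 0, 0, 0, 0, 0.6], [0, 0, 0, 0, 0, 0, 0.5], [0, 0, 0, 0, 0, 0, 0.5], [0, 0, 0, 0, 0, 0, 0.5], [0, 0, 0, 0, 0, 0, 0.5]], "force": 25}}

```text
clock: 28.15
ee_pos: [461.3, 402.2, -18.1]
tcp_rot: [[-0.036, 0.999, 0.001], [0.999, 0.036, 0.001], [0.001, 0.001, -1.0]]
ft_force: [-2.0, -0.6, 4.6]
gripper_width: 64.5
grip_force: 27.4
```

Call:
{"fn": "servo_tool", "kwargs": {"steps": [[0, 0, 0.3, 0, 0, 0, 0.5], [0, 0, 1, 0, 0, 0, 0.5], [0, 0, 1, 0, 0, 0, 0.5], [0, 0, 1, 0, 0, 0, 0.5], [0, 0, 1, 0, 0, 0, 0.5], [0, 0, 1, 0, 0, 0, 0.5], [0, 0, 1, 0, 0, 0, 0.5], [0, 0, 1, 0, 0, 0, 0.5], [0.2, -0.2, 1, 0, 0, 0, 0.5], [0.5, -0.5, 0.3, 0, 0, 0, 0.5]]}}

```text
clock: 29.4
ee_pos: [475.8, 388.4, 154.4]
tcp_rot: [[-0.037, 0.999, 0.003], [0.999, 0.037, 0.002], [0.001, 0.003, -1.0]]
ft_force: [0.3, -0.3, -0.7]
gripper_width: 64.8
grip_force: 27.9
```

Call:
{"fn": "servo_tool", "kwargs": {"steps": [[0.6, -0.9, 0, 0, 0, 0, 0.5], [0.6, -0.9, 0, 0, 0, 0, 0.5], [0.6, -0.9, 0, 0, 0, 0, 0.5], [0.6, -0.9, 0, 0, 0, 0, 0.5], [0.6, -0.9, 0, 0, 0, 0, 0.5], [0.6, -0.9, 0, 0, 0, 0, 0.5], [0.6, -0.9, 0, 0, 0, 0, 0.5], [0.6, -0.9, 0, 0, 0, 0, 0.5], [0.4, -0.5, 0, 0, 0, 0, 0.5], [0, 0, 0, 0, 0, 0, 0.5]]}}

```text
clock: 30.65
ee_pos: [579.7, 233.3, 152.9]
tcp_rot: [[-0.035, 0.999, 0.0], [0.999, 0.035, 0.0], [0.0, 0.0, -1.0]]
ft_force: [-0.3, 0.2, 0.1]
gripper_width: 64.8
grip_force: 27.9
```

Run:
```python
from h import *
np.set_printoptions(precision=1,suppress=True)
s=sensors.observe(); p=s["ee_pos"]; print(p,s["gripper_width"])
for z in(150,160,170):
  for n,r in(("top",25),("side",45)):
    try:
        q,e,c=blob(n,"green",p[:2],z,r); print(z,n,q,e,cv2.contourArea(c)/16)
    except Exception as x: print(n,x)
im=eyes.camera("side"); u,v=w2px("side",[*p[:2],150]).astype(int)
im2=im[max(0,v-70):v+75,u-95:u+95,::-1]; cv2.imwrite("pics/p10.png",cv2.resize(im2,None,fx=4,fy=4,interpolation=3)); print(u,v)
```

```text
[579.7 233.3 152.9] 64.76610962559069
150 top [583.8 218.4] [ 5.9 17.4] 60.59375
150 side [602.2 223.1] [10.1 27.4] 169.90625
160 top [582.2 218. ] [ 5.7 18.3] 59.875
160 side [595.2 231.7] [10.2 27.2] 167.59375
170 top [579.3 216.7] [ 5.9 17.7] 57.15625
170 side [588.4 239.8] [10.3 27.1] 169.09375
212 243
```

```bash
cat > air.py <<'E'
# y of a held ring's centre from the top camera: its edge toward -y (bottom rim), at column extremes
import sys; from h import *
name,R,dz=sys.argv[1],float(sys.argv[2]),float(sys.argv[3])
p=sensors.observe()["ee_pos"]; z=p[2]+dz
q,e,c=blob("top",name,p[:2],z,25); c=(c.reshape(-1,2)-1.5)/4
i=c[c[:,0]>c[:,0].max()-.3].mean(0); l=c[c[:,0]<c[:,0].min()+.3].mean(0)
print("TCP",p,"right edge",i,px2w("top",*i,z),"-> yc",px2w("top",*i,z)[1]+R,"left",l,px2w("top",*l,z+18)[1])
q,e,c=blob("side",name,p[:2],z,45); c=(c.reshape(-1,2)-1.5)/4
i=c[c[:,1]>c[:,1].max()-.3].mean(0); g=np.linspace(0,2*np.pi,181)
for y in(p[1]-4,p[1],p[1]+4): 
    r=np.array([w2px("side",[p[0]+R*np.cos(a),y+R*np.sin(a),z]) for a in g]); print("side low",i,"pred for y",y,r[r[:,1].argmax()])
E
python3 air.py green 33 19
```

```text
TCP [578.66830894 234.54648478 153.0806595 ] right edge [198.99537037 191.125     ] [579.90155922 207.25244875 172.0806595 ] -> yc 240.25244875120634 left [192.3  197.15] 223.78023713884906
side low [208.425 243.025] pred for y 230.5464847799939 [209.67814428 246.61791426]
side low [208.425 243.025] pred for y 234.5464847799939 [208.62499358 247.92221805]
side low [208.425 243.025] pred for y 238.5464847799939 [207.56503967 249.23494748]
```

Call:
{"fn": "servo_tool", "kwargs": {"steps": [[0.1, 0, -0.5, 0, 0, 0, 0.5], [0, 0, -0.5, 0, 0, 0, 0.5], [0, 0, -0.5, 0, 0, 0, 0.5], [0, 0, -0.5, 0, 0, 0, 0.5], [0, 0, 0, 0, 0, 0, 0.5]]}}

```text
clock: 31.72
ee_pos: [580.2, 233.7, 111.7]
tcp_rot: [[-0.036, 0.999, -0.002], [0.999, 0.036, -0.001], [-0.001, -0.002, -1.0]]
ft_force: [-0.5, -0.3, -1.5]
gripper_width: 64.8
grip_force: 27.9
```

Call:
{"fn": "servo_tool", "kwargs": {"steps": [[0, 0, -0.25, 0, 0, 0, 0.5], [0, 0, 0, 0, 0, 0, 0.5]]}}

```text
clock: 31.98
ee_pos: [581.0, 233.9, 107.9]
tcp_rot: [[-0.036, 0.999, -0.0], [0.999, 0.036, -0.0], [-0.0, -0.0, -1.0]]
ft_force: [0.2, 0.2, -1.1]
gripper_width: 64.7
grip_force: 27.9
```

Call:
{"fn": "servo_tool", "kwargs": {"steps": [[0, 0, -0.25, 0, 0, 0, 0.5], [0, 0, 0, 0, 0, 0, 0.5]]}}

```text
clock: 32.22
ee_pos: [580.7, 233.9, 102.7]
tcp_rot: [[-0.036, 0.999, -0.001], [0.999, 0.036, -0.0], [-0.0, -0.001, -1.0]]
ft_force: [0.0, 1.7, -1.3]
gripper_width: 64.9
grip_force: 27.9
```

Call:
{"fn": "servo_tool", "kwargs": {"steps": [[0, 0, -0.25, 0, 0, 0, 0.5], [0, 0, 0, 0, 0, 0, 0.5]]}}

```text
clock: 32.48
ee_pos: [580.7, 233.9, 97.5]
tcp_rot: [[-0.036, 0.999, -0.001], [0.999, 0.036, -0.0], [-0.0, -0.001, -1.0]]
ft_force: [-0.6, 1.3, -0.0]
gripper_width: 64.9
grip_force: 27.9
```

Call:
{"fn": "servo_tool", "kwargs": {"steps": [[0, 0.05, -0.25, 0, 0, 0, 0.5], [0, 0, 0, 0, 0, 0, 0.5]]}}

```text
clock: 32.72
ee_pos: [580.7, 234.9, 92.5]
tcp_rot: [[-0.036, 0.999, -0.001], [0.999, 0.036, -0.0], [-0.0, -0.001, -1.0]]
ft_force: [-0.4, -0.1, -1.2]
gripper_width: 65.0
grip_force: 27.9
```

Call:
{"fn": "servo_tool", "kwargs": {"steps": [[0, 0, -0.25, 0, 0, 0, 0.5], [0, 0, -0.25, 0, 0, 0, 0.5], [0, 0, 0, 0, 0, 0, 0.5]]}}

```text
clock: 33.1
ee_pos: [580.6, 234.8, 82.3]
tcp_rot: [[-0.036, 0.999, -0.001], [0.999, 0.036, -0.0], [-0.0, -0.001, -1.0]]
ft_force: [-0.5, -0.1, -0.8]
gripper_width: 64.6
grip_force: 27.9
```

Call:
{"fn": "servo_tool", "kwargs": {"steps": [[0, 0, -0.25, 0, 0, 0, 0.5], [0, 0, -0.25, 0, 0, 0, 0.5], [0, 0, 0, 0, 0, 0, 0.5]]}}

```text
clock: 33.48
ee_pos: [580.6, 234.8, 72.4]
tcp_rot: [[-0.036, 0.999, -0.001], [0.999, 0.036, -0.0], [-0.0, -0.001, -1.0]]
ft_force: [-0.6, -0.6, -0.3]
gripper_width: 64.8
grip_force: 27.9
```

Call:
{"fn": "servo_tool", "kwargs": {"steps": [[0, 0, -0.25, 0, 0, 0, 0.5], [0, 0, -0.25, 0, 0, 0, 0.5], [0, 0, 0, 0, 0, 0, 0.5]]}}

```text
clock: 33.85
ee_pos: [580.6, 234.8, 62.4]
tcp_rot: [[-0.036, 0.999, -0.001], [0.999, 0.036, -0.0], [-0.0, -0.001, -1.0]]
ft_force: [0.1, -0.9, 0.4]
gripper_width: 64.8
grip_force: 27.9
```

Call:
{"fn": "servo_tool", "kwargs": {"steps": [[0, 0.06, -0.25, 0, 0, 0, 0.5], [0, 0, 0, 0, 0, 0, 0.5]]}}

```text
clock: 34.1
ee_pos: [580.7, 236.2, 57.5]
tcp_rot: [[-0.036, 0.999, -0.001], [0.999, 0.036, -0.0], [-0.0, -0.001, -1.0]]
ft_force: [0.4, 0.2, -1.5]
gripper_width: 64.6
grip_force: 27.9
```

Call:
{"fn": "servo_tool", "kwargs": {"steps": [[0, 0, -0.25, 0, 0, 0, 0.5], [0, 0, 0, 0, 0, 0, 0.5]]}}

```text
clock: 34.35
ee_pos: [580.7, 236.0, 52.5]
tcp_rot: [[-0.036, 0.999, -0.001], [0.999, 0.036, -0.0], [-0.0, -0.001, -1.0]]
ft_force: [-0.2, -0.7, -0.2]
gripper_width: 64.7
grip_force: 27.9
```

Call:
{"fn": "servo_tool", "kwargs": {"steps": [[0, 0, -0.15, 0, 0, 0, 0.5], [0, 0, 0, 0, 0, 0, 0.5]]}}

```text
clock: 34.6
ee_pos: [580.9, 236.1, 49.8]
tcp_rot: [[-0.036, 0.999, -0.0], [0.999, 0.036, -0.0], [-0.0, -0.0, -1.0]]
ft_force: [-0.4, -0.5, -0.4]
gripper_width: 64.7
grip_force: 27.9
```

Call:
{"fn": "servo_tool", "kwargs": {"steps": [[0, 0, 0, 0, 0, 0, 0.9], [0, 0, 0, 0, 0, 0, 1], [0, 0, 0, 0, 0, 0, 1], [0, 0, 0, 0, 0, 0, 1], [0, 0, 1, 0, 0, 0, 1], [0, 0, 1, 0, 0, 0, 1], [0, 0, 1, 0, 0, 0, 1], [0, 0, 1, 0, 0, 0, 1], [-0.8, 0.1, 0.5, 0, 0, 0, 1], [-1, 0.2, 0, 0, 0, 0, 1]]}}

```text
clock: 35.85
ee_pos: [544.2, 242.3, 140.6]
tcp_rot: [[-0.036, 0.999, 0.001], [0.999, 0.036, 0.0], [0.0, 0.001, -1.0]]
ft_force: [-0.8, -0.4, -0.1]
gripper_width: 85.5
grip_force: 0.0
```

Call:
{"fn": "servo_tool", "kwargs": {"steps": [[-1, 0.3, 0, 0, 0, 0, 1], [-1, 0.3, 0, 0, 0, 0, 1], [-1, 0.3, 0, 0, 0, 0, 1], [-1, 0.3, 0, 0, 0, 0, 1], [-1, 0.3, 0, 0, 0, 0, 1], [-0.9, 0.3, 0, 0, 0, 0, 1]]}}

```text
clock: 36.6
ee_pos: [425.7, 278.6, 140.0]
tcp_rot: [[-0.036, 0.999, 0.0], [0.999, 0.036, 0.0], [0.0, 0.0, -1.0]]
ft_force: [0.3, 0.3, 0.0]
gripper_width: 85.4
grip_force: 0.0
```

```bash
python3 look.py violet yellow white
python3 - <<'E'
from h import *
np.set_printoptions(precision=1,suppress=True)
print(sensors.observe()["ee_pos"])
for z in(36,66):
  for n,r in(("top",20),("side",30)):
    try: q,e,_=blob(n,"green",(581,233),z,r); print(z,n,q,e)
    except Exception as x: print(x)
E
```

```text
violet top [349.  337.2] [3.4 6.9]
violet side [367.3 328.3] [21.5 28.4]
yellow top [574.1 436.4] [15.6 15.9]
yellow side [574.9 437.6] [23.3 28.9]
white top [412.7 207.8] [11.7 13.9]
white side [412.7 208.6] [16.3 18.1]
[427.9 278.2 140.2]
36 top [580.2 232.9] [18.1 19. ]
36 side [580.5 237.4] [21.5 28.3]
66 top [575.6 227.7] [18. 19.]
66 side [564.1 257.3] [21.5 28.3]
```

The green ring sits flat on the disc. Next is violet.

Call:
{"fn": "servo_tool", "kwargs": {"steps": [[-0.98, 0.78, 0, 0, 0, 0, 1], [-0.98, 0.78, 0, 0, 0, 0, 1], [-0.98, 0.78, -0.65, 0, 0, 0, 1], [0, 0, -1, 0, 0, 0, 1], [0, 0, -1, 0, 0, 0, 1], [0, 0, -1, 0, 0, 0, 1], [0, 0, -1, 0, 0, 0, 1], [0, 0, -0.7, 0, 0, 0, 1], [0, 0, 0, 0, 0, 0, 1]]}}

```text
clock: 38.22
ee_pos: [367.8, 324.5, 32.1]
tcp_rot: [[-0.036, 0.999, -0.002], [0.999, 0.036, -0.001], [-0.001, -0.002, -1.0]]
ft_force: [0.3, 0.2, 0.7]
gripper_width: 85.5
grip_force: 0.0
```

Call:
{"fn": "servo_tool", "kwargs": {"steps": [[0.05, 0, -0.8, 0, 0, 0, 1], [0, 0, -0.8, 0, 0, 0, 1], [0, 0, -0.65, 0, 0, 0, 1], [0, 0, 0, 0, 0, 0, 1], [0, 0, 0, 0, 0, 0, 0.7], [0, 0, 0, 0, 0, 0, 0.5], [0, 0, 0, 0, 0, 0, 0.5], [0, 0, 0, 0, 0, 0, 0.5], [0, 0, 0, 0, 0, 0, 0.5], [0, 0, 0, 0, 0, 0, 0.5]]}}

```text
clock: 39.48
ee_pos: [370.4, 326.5, -8.3]
tcp_rot: [[-0.036, 0.999, 0.003], [0.999, 0.036, 0.003], [0.003, 0.003, -1.0]]
ft_force: [-4.4, -1.6, 25.6]
gripper_width: 42.9
grip_force: 12.6
```

Call:
{"fn": "servo_tool", "kwargs": {"steps": [[0, 0, 0.3, 0, 0, 0, 0.5], [0, 0, 1, 0, 0, 0, 0.5], [0, 0, 1, 0, 0, 0, 0.5], [0, 0, 1, 0, 0, 0, 0.5], [0, 0, 1, 0, 0, 0, 0.5], [0, 0, 1, 0, 0, 0, 0.5], [0, 0, 1, 0, 0, 0, 0.5], [0, 0, 1, 0, 0, 0, 0.5], [0, 0, 1, 0, 0, 0, 0.5], [0, 0, 0.3, 0, 0, 0, 0.5]]}}

```text
clock: 40.72
ee_pos: [369.9, 325.4, 161.4]
tcp_rot: [[-0.036, 0.999, 0.003], [0.999, 0.036, 0.002], [0.001, 0.003, -1.0]]
ft_force: [0.1, -0.3, 0.2]
gripper_width: 43.0
grip_force: 0.0
```

The fingers closed on top of the ring, so the tip offset really is about 27 mm. I look again.

Call:
{"fn": "servo_tool", "kwargs": {"steps": [[1, -1, 0, 0, 0, 0, 1], [1, -1, 0, 0, 0, 0, 1], [1, -1, 0, 0, 0, 0, 1], [1, -1, 0, 0, 0, 0, 1], [1, -1, 0, 0, 0, 0, 1]]}}

```text
clock: 41.35
ee_pos: [469.4, 224.1, 159.4]
tcp_rot: [[-0.036, 0.999, -0.001], [0.999, 0.036, -0.0], [-0.0, -0.001, -1.0]]
ft_force: [-1.0, -0.5, -0.3]
gripper_width: 85.4
grip_force: 0.0
```

```bash
python3 look.py violet; python3 -c "
from h import *; print(sensors.observe()['ee_pos'])"
```

```text
violet top [368.7 322.2] [17.5 18.1]
violet side [369.  323.8] [26.8 28.9]
[470.90725748 223.18354348 159.35213223]
```

Call:
{"fn": "servo_tool", "kwargs": {"steps": [[-1, 1, 0, 0, 0, 0, 1], [-1, 1, 0, 0, 0, 0, 1], [-1, 1, 0, 0, 0, 0, 1], [-1, 1, -1, 0, 0, 0, 1], [-1, 1, -1, 0, 0, 0, 1], [0, 0, -1, 0, 0, 0, 1], [0, 0, -1, 0, 0, 0, 1], [0, 0, -1, 0, 0, 0, 1], [0, 0, -1, 0, 0, 0, 1], [0, 0, 0, 0, 0, 0, 1]]}}

```text
clock: 42.7
ee_pos: [367.0, 324.3, 38.6]
tcp_rot: [[-0.037, 0.999, -0.004], [0.999, 0.037, -0.002], [-0.002, -0.004, -1.0]]
ft_force: [0.0, 0.3, 0.5]
gripper_width: 85.2
grip_force: 0.0
```

Call:
{"fn": "servo_tool", "kwargs": {"steps": [[0, 0, -0.8, 0, 0, 0, 1], [0, 0, -0.8, 0, 0, 0, 1], [0, 0, -0.8, 0, 0, 0, 1], [0, 0, -0.6, 0, 0, 0, 1], [0, 0, 0, 0, 0, 0, 1]]}}

```text
clock: 43.32
ee_pos: [368.8, 324.8, -20.3]
tcp_rot: [[-0.036, 0.999, -0.001], [0.999, 0.036, -0.001], [-0.001, -0.001, -1.0]]
ft_force: [0.3, 0.4, 0.3]
gripper_width: 85.2
grip_force: 0.0
```

Call:
{"fn": "servo_tool", "kwargs": {"steps": [[0, 0, 0, 0, 0, 0, 0.7], [0, 0, 0, 0, 0, 0, 0.5], [0, 0, 0, 0, 0, 0, 0.5], [0, 0, 0, 0, 0, 0, 0.5], [0, 0, 0, 0, 0, 0, 0.5]]}}

```text
clock: 43.95
ee_pos: [369.7, 325.3, -18.8]
tcp_rot: [[-0.036, 0.999, 0.001], [0.999, 0.036, 0.001], [0.001, 0.001, -1.0]]
ft_force: [-0.6, -0.8, 5.3]
gripper_width: 59.1
grip_force: 25.8
```

Call:
{"fn": "servo_tool", "kwargs": {"steps": [[0, 0, 0.3, 0, 0, 0, 0.5], [0, 0, 1, 0, 0, 0, 0.5], [0, 0, 1, 0, 0, 0, 0.5], [0, 0, 1, 0, 0, 0, 0.5], [0, 0, 1, 0, 0, 0, 0.5], [0, 0, 1, 0, 0, 0, 0.5], [0, 0, 1, 0, 0, 0, 0.5], [0, 0, 1, 0, 0, 0, 0.5], [0, 0, 1, 0, 0, 0, 0.5], [0, 0, 0.2, 0, 0, 0, 0.5]]}}

```text
clock: 45.2
ee_pos: [370.0, 325.4, 151.5]
tcp_rot: [[-0.036, 0.999, 0.003], [0.999, 0.036, 0.002], [0.002, 0.003, -1.0]]
ft_force: [-0.0, 0.4, -1.1]
gripper_width: 59.0
grip_force: 27.2
```

Call:
{"fn": "servo_tool", "kwargs": {"steps": [[0.96, -0.407, 0, 0, 0, 0, 0.5], [0.96, -0.407, 0, 0, 0, 0, 0.5], [0.96, -0.407, 0, 0, 0, 0, 0.5], [0.96, -0.407, 0, 0, 0, 0, 0.5], [0.96, -0.407, 0, 0, 0, 0, 0.5], [0.96, -0.407, 0, 0, 0, 0, 0.5], [0.96, -0.407, 0, 0, 0, 0, 0.5], [0.96, -0.407, 0, 0, 0, 0, 0.5], [0.96, -0.407, 0, 0, 0, 0, 0.5], [0.96, -0.407, 0, 0, 0, 0, 0.5]]}}

```text
clock: 46.45
ee_pos: [562.5, 243.1, 150.0]
tcp_rot: [[-0.036, 0.999, 0.0], [0.999, 0.036, 0.0], [0.0, 0.0, -1.0]]
ft_force: [0.1, -0.3, -0.8]
gripper_width: 58.8
grip_force: 27.1
```

Call:
{"fn": "servo_tool", "kwargs": {"steps": [[0.96, -0.407, 0, 0, 0, 0, 0.5], [0, 0, -0.5, 0, 0, 0, 0.5], [0, 0, -0.5, 0, 0, 0, 0.5], [0, 0, -0.5, 0, 0, 0, 0.5], [0, 0, 0, 0, 0, 0, 0.5], [0, 0, 0, 0, 0, 0, 0.5]]}}

```text
clock: 47.2
ee_pos: [580.3, 235.7, 120.2]
tcp_rot: [[-0.037, 0.999, 0.0], [0.999, 0.037, 0.0], [0.0, 0.0, -1.0]]
ft_force: [-0.3, 1.1, 0.0]
gripper_width: 59.2
grip_force: 27.2
```

Call:
{"fn": "servo_tool", "kwargs": {"steps": [[0.03, 0, -0.25, 0, 0, 0, 0.5], [0, 0, -0.25, 0, 0, 0, 0.5], [0, 0, 0, 0, 0, 0, 0.5]]}}

```text
clock: 47.58
ee_pos: [580.6, 235.3, 109.5]
tcp_rot: [[-0.036, 0.999, -0.001], [0.999, 0.036, -0.0], [-0.0, -0.001, -1.0]]
ft_force: [-0.6, -0.4, -0.7]
gripper_width: 59.1
grip_force: 27.2
```

Call:
{"fn": "servo_tool", "kwargs": {"steps": [[0, 0, -0.25, 0, 0, 0, 0.5], [0, 0, -0.25, 0, 0, 0, 0.5], [0, 0, 0, 0, 0, 0, 0.5]]}}

```text
clock: 47.95
ee_pos: [580.6, 235.3, 99.4]
tcp_rot: [[-0.036, 0.999, -0.001], [0.999, 0.036, -0.0], [-0.0, -0.001, -1.0]]
ft_force: [-0.7, 0.6, -0.3]
gripper_width: 58.7
grip_force: 27.2
```

Call:
{"fn": "servo_tool", "kwargs": {"steps": [[0, 0, -0.3, 0, 0, 0, 0.5], [0, 0, -0.3, 0, 0, 0, 0.5], [0, 0, -0.3, 0, 0, 0, 0.5], [0, 0, 0, 0, 0, 0, 0.5]]}}

```text
clock: 48.45
ee_pos: [580.5, 235.2, 81.2]
tcp_rot: [[-0.036, 0.999, -0.001], [0.999, 0.036, -0.0], [-0.0, -0.001, -1.0]]
ft_force: [0.3, 0.8, -1.2]
gripper_width: 58.9
grip_force: 27.2
```

Call:
{"fn": "servo_tool", "kwargs": {"steps": [[0, 0, -0.4, 0, 0, 0, 0.5], [0, 0, -0.4, 0, 0, 0, 0.5], [0, 0, -0.4, 0, 0, 0, 0.5], [0, 0, -0.3, 0, 0, 0, 0.5], [0, 0, 0, 0, 0, 0, 0.5]]}}

```text
clock: 49.08
ee_pos: [580.6, 235.3, 51.3]
tcp_rot: [[-0.036, 0.999, -0.001], [0.999, 0.036, -0.0], [-0.0, -0.001, -1.0]]
ft_force: [0.1, -0.1, -1.2]
gripper_width: 58.9
grip_force: 27.2
```

Clean. I release violet, rise, and move toward yellow (574.5, 437), stopping short to look.

Call:
{"fn": "servo_tool", "kwargs": {"steps": [[0, 0, 0, 0, 0, 0, 0.9], [0, 0, 0, 0, 0, 0, 1], [0, 0, 0, 0, 0, 0, 1], [0, 0, 0, 0, 0, 0, 1], [0, 0, 1, 0, 0, 0, 1], [0, 0, 1, 0, 0, 0, 1], [0, 0, 1, 0, 0, 0, 1], [0, 0, 1, 0, 0, 0, 1], [-0.8, 0, 0.5, 0, 0, 0, 1], [-1, 0, 0, 0, 0, 0, 1]]}}

```text
clock: 50.32
ee_pos: [544.2, 235.4, 142.6]
tcp_rot: [[-0.036, 0.999, 0.001], [0.999, 0.036, 0.0], [0.0, 0.001, -1.0]]
ft_force: [-0.7, -0.7, -0.5]
gripper_width: 85.4
grip_force: 0.0
```

Call:
{"fn": "servo_tool", "kwargs": {"steps": [[-1, 0.6, 0, 0, 0, 0, 1], [-1, 0.6, 0, 0, 0, 0, 1], [-1, 0.6, 0, 0, 0, 0, 1], [-1, 0.6, 0, 0, 0, 0, 1], [-1, 0.6, 0, 0, 0, 0, 1]]}}

```text
clock: 50.95
ee_pos: [443.6, 296.4, 142.0]
tcp_rot: [[-0.037, 0.999, 0.0], [0.999, 0.037, 0.0], [0.0, 0.0, -1.0]]
ft_force: [0.3, 0.7, 0.5]
gripper_width: 85.2
grip_force: 0.0
```

```bash
python3 look.py yellow
python3 - <<'E'
from h import *
np.set_printoptions(precision=1,suppress=True)
print(sensors.observe()["ee_pos"])
for k,z in(("green",38),("violet",56)):
  for n,r in(("top",20),("side",30)):
    try: q,e,_=blob(n,k,(581,233),z,r); print(k,n,q,e)
    except Exception as x: print(x)
E
```

```text
yellow top [582.5 441.5] [ 9.8 14.6]
yellow side [574.9 437.6] [23.4 28.8]
[442.3 296.7 142. ]
green top [570.7 235. ] [12.  16.4]
green side [581.1 235.7] [22.  27.4]
violet top [585.5 231.9] [15.8 17. ]
violet side [585.3 235.2] [18.5 24.6]
```

Call:
{"fn": "servo_tool", "kwargs": {"steps": [[0.825, 0.89, 0, 0, 0, 0, 1], [0.825, 0.89, 0, 0, 0, 0, 1], [0.825, 0.89, 0, 0, 0, 0, 1], [0.825, 0.89, 0, 0, 0, 0, 1], [0.825, 0.89, 0, 0, 0, 0, 1], [0.825, 0.89, 0, 0, 0, 0, 1], [0.825, 0.89, -1, 0, 0, 0, 1], [0.825, 0.89, -1, 0, 0, 0, 1], [0, 0, -1, 0, 0, 0, 1], [0, 0, -1, 0, 0, 0, 1]]}}

```text
clock: 52.5
ee_pos: [578.3, 437.4, 60.6]
tcp_rot: [[-0.035, 0.999, 0.0], [0.999, 0.035, -0.0], [-0.0, 0.0, -1.0]]
ft_force: [-0.5, 0.1, 0.2]
gripper_width: 85.5
grip_force: 0.0
```

Call:
{"fn": "servo_tool", "kwargs": {"steps": [[0, 0, -0.8, 0, 0, 0, 1], [0, 0, -0.8, 0, 0, 0, 1], [0, 0, 0, 0, 0, 0, 1]]}}

```text
clock: 52.88
ee_pos: [576.3, 437.0, 28.3]
tcp_rot: [[-0.036, 0.999, -0.002], [0.999, 0.036, -0.002], [-0.002, -0.003, -1.0]]
ft_force: [-0.9, 0.1, 0.4]
gripper_width: 85.4
grip_force: 0.0
```

Call:
{"fn": "servo_tool", "kwargs": {"steps": [[-0.05, 0.07, -0.8, 0, 0, 0, 1], [0, 0, -0.8, 0, 0, 0, 1], [0, 0, -0.8, 0, 0, 0, 1], [0, 0, 0, 0, 0, 0, 1]]}}

```text
clock: 53.38
ee_pos: [574.6, 438.3, -20.3]
tcp_rot: [[-0.036, 0.999, -0.003], [0.999, 0.036, -0.002], [-0.002, -0.004, -1.0]]
ft_force: [-1.0, -0.8, 0.2]
gripper_width: 85.9
grip_force: 0.0
```

Call:
{"fn": "servo_tool", "kwargs": {"steps": [[0, 0, 0, 0, 0, 0, 0.7], [0, 0, 0, 0, 0, 0, 0.5], [0, 0, 0, 0, 0, 0, 0.5], [0, 0, 0, 0, 0, 0, 0.5], [0, 0, 0, 0, 0, 0, 0.5]]}}

```text
clock: 54.0
ee_pos: [576.6, 439.6, -16.8]
tcp_rot: [[-0.036, 0.999, 0.002], [0.999, 0.036, 0.001], [0.001, 0.002, -1.0]]
ft_force: [-0.3, -1.6, 5.7]
gripper_width: 52.6
grip_force: 26.4
```

Call:
{"fn": "servo_tool", "kwargs": {"steps": [[0, 0, 0.3, 0, 0, 0, 0.5], [0, 0, 1, 0, 0, 0, 0.5], [0, 0, 1, 0, 0, 0, 0.5], [0, 0, 1, 0, 0, 0, 0.5], [0, 0, 1, 0, 0, 0, 0.5], [0, 0, 1, 0, 0, 0, 0.5], [0, 0, 1, 0, 0, 0, 0.5], [0, 0, 1, 0, 0, 0, 0.5], [0, 0, 1, 0, 0, 0, 0.5], [0, 0, 0.1, 0, 0, 0, 0.5]]}}

```text
clock: 55.25
ee_pos: [576.8, 439.7, 151.6]
tcp_rot: [[-0.036, 0.999, 0.003], [0.999, 0.036, 0.002], [0.002, 0.003, -1.0]]
ft_force: [0.3, -0.1, -0.5]
gripper_width: 52.9
grip_force: 26.4
```

Call:
{"fn": "servo_tool", "kwargs": {"steps": [[0.02, -1, 0, 0, 0, 0, 0.5], [0.02, -1, 0, 0, 0, 0, 0.5], [0.02, -1, 0, 0, 0, 0, 0.5], [0.02, -1, 0, 0, 0, 0, 0.5], [0.02, -1, 0, 0, 0, 0, 0.5], [0.02, -1, 0, 0, 0, 0, 0.5], [0.02, -1, 0, 0, 0, 0, 0.5], [0.02, -1, 0, 0, 0, 0, 0.5], [0.02, -1, 0, 0, 0, 0, 0.5], [0.02, -1, 0, 0, 0, 0, 0.5]]}}

```text
clock: 56.5
ee_pos: [580.1, 237.9, 150.0]
tcp_rot: [[-0.036, 0.999, 0.0], [0.999, 0.036, -0.0], [-0.0, 0.0, -1.0]]
ft_force: [-1.7, -0.3, 0.3]
gripper_width: 52.4
grip_force: 26.4
```

Call:
{"fn": "servo_tool", "kwargs": {"steps": [[0, -0.2, -0.3, 0, 0, 0, 0.5], [0, 0, -0.5, 0, 0, 0, 0.5], [0, 0, -0.5, 0, 0, 0, 0.5], [0, 0, 0, 0, 0, 0, 0.5], [0, 0, 0, 0, 0, 0, 0.5]]}}

```text
clock: 57.12
ee_pos: [580.1, 235.7, 123.9]
tcp_rot: [[-0.037, 0.999, -0.0], [0.999, 0.037, 0.0], [0.0, -0.0, -1.0]]
ft_force: [0.1, -0.6, -0.2]
gripper_width: 52.5
grip_force: 26.4
```

Call:
{"fn": "servo_tool", "kwargs": {"steps": [[0.04, 0, -0.25, 0, 0, 0, 0.5], [0, 0, -0.25, 0, 0, 0, 0.5], [0, 0, -0.25, 0, 0, 0, 0.5], [0, 0, 0, 0, 0, 0, 0.5]]}}

```text
clock: 57.62
ee_pos: [580.4, 235.1, 108.4]
tcp_rot: [[-0.036, 0.999, -0.001], [0.999, 0.036, -0.0], [-0.0, -0.001, -1.0]]
ft_force: [0.2, -0.5, -0.2]
gripper_width: 52.8
grip_force: 26.4
```

Call:
{"fn": "servo_tool", "kwargs": {"steps": [[0, 0, -0.25, 0, 0, 0, 0.5], [0, 0, -0.25, 0, 0, 0, 0.5], [0, 0, -0.25, 0, 0, 0, 0.5], [0, 0, 0, 0, 0, 0, 0.5]]}}

```text
clock: 58.12
ee_pos: [580.4, 235.1, 93.4]
tcp_rot: [[-0.036, 0.999, -0.001], [0.999, 0.036, -0.0], [-0.0, -0.001, -1.0]]
ft_force: [-0.9, -0.3, -0.4]
gripper_width: 52.8
grip_force: 26.4
```

Call:
{"fn": "servo_tool", "kwargs": {"steps": [[0, 0, -0.3, 0, 0, 0, 0.5], [0, 0, -0.3, 0, 0, 0, 0.5], [0, 0, -0.3, 0, 0, 0, 0.5], [0, 0, -0.2, 0, 0, 0, 0.5], [0, 0, 0, 0, 0, 0, 0.5]]}}

```text
clock: 58.75
ee_pos: [580.6, 235.1, 71.6]
tcp_rot: [[-0.036, 0.999, -0.001], [0.999, 0.036, -0.0], [-0.0, -0.001, -1.0]]
ft_force: [0.3, -0.3, -0.1]
gripper_width: 52.8
grip_force: 26.4
```

Call:
{"fn": "servo_tool", "kwargs": {"steps": [[0, 0, -0.2, 0, 0, 0, 0.5], [0, 0, -0.2, 0, 0, 0, 0.5], [0, 0, -0.15, 0, 0, 0, 0.5], [0, 0, 0, 0, 0, 0, 0.5]]}}

```text
clock: 59.25
ee_pos: [580.6, 235.1, 60.7]
tcp_rot: [[-0.036, 0.999, -0.001], [0.999, 0.036, -0.0], [-0.0, -0.001, -1.0]]
ft_force: [-0.8, 0.3, -0.0]
gripper_width: 53.0
grip_force: 26.4
```

Lower a bit more, release, rise and go back toward the white ring (413.3, 209.7).

Call:
{"fn": "servo_tool", "kwargs": {"steps": [[0, 0, -0.25, 0, 0, 0, 0.5], [0, 0, -0.2, 0, 0, 0, 0.5], [0, 0, 0, 0, 0, 0, 0.5], [0, 0, 0, 0, 0, 0, 0.9], [0, 0, 0, 0, 0, 0, 1], [0, 0, 0, 0, 0, 0, 1], [0, 0, 0, 0, 0, 0, 1], [0, 0, 1, 0, 0, 0, 1], [0, 0, 1, 0, 0, 0, 1], [0, 0, 1, 0, 0, 0, 1]]}}

```text
clock: 60.5
ee_pos: [580.8, 235.2, 112.6]
tcp_rot: [[-0.036, 0.999, 0.0], [0.999, 0.036, -0.0], [-0.0, 0.0, -1.0]]
ft_force: [0.4, -0.4, 0.4]
gripper_width: 85.3
grip_force: 0.0
```

Call:
{"fn": "servo_tool", "kwargs": {"steps": [[0, 0, 1, 0, 0, 0, 1], [-0.8, 0, 0.6, 0, 0, 0, 1], [-1, 0.5, 0, 0, 0, 0, 1], [-1, 0.5, 0, 0, 0, 0, 1], [-1, 1, 0, 0, 0, 0, 1], [-1, 1, 0, 0, 0, 0, 1], [-1, 1, 0, 0, 0, 0, 1], [-1, 1, 0, 0, 0, 0, 1], [-0.5, 1, 0, 0, 0, 0, 1]]}}

```text
clock: 61.62
ee_pos: [431.4, 355.8, 143.2]
tcp_rot: [[-0.038, 0.999, -0.002], [0.999, 0.038, -0.001], [-0.001, -0.002, -1.0]]
ft_force: [0.2, -0.1, 0.4]
gripper_width: 85.6
grip_force: 0.0
```

```bash
python3 look.py white
python3 - <<'E'
from h import *
np.set_printoptions(precision=1,suppress=True)
print(sensors.observe()["ee_pos"])
for k,z in(("green",38),("violet",56),("yellow",74)):
  for n,r in(("top",20),("side",30)):
    try: q,e,_=blob(n,k,(581,233),z,r); print(k,n,q,e)
    except Exception as x: print(x)
E
```

```text
white top [412.8 209.6] [14.5 14.9]
white side [411.9 210. ] [16.8 19. ]
[431.6 356.9 143.2]
green top [563.9 236.4] [ 8.1 14.3]
green side [588.2 263.7] [ 4.3 11.9]
violet top [594.1 205.5] [0.8 3.5]
violet side [592.1 259.3] [2.4 5.4]
yellow top [577.9 233.3] [15.1 15.8]
OpenCV(4.12.0) /io/opencv/modules/imgproc/src/shapedescr.cpp:361: error: (-201:Incorrect size of input array) There should be at least 5 points to fit the ellipse in function 'fitEllipseNoDirect'
```

Call:
{"fn": "servo_tool", "kwargs": {"steps": [[-0.115, -0.905, 0, 0, 0, 0, 1], [-0.115, -0.905, 0, 0, 0, 0, 1], [-0.115, -0.905, 0, 0, 0, 0, 1], [-0.115, -0.905, 0, 0, 0, 0, 1], [-0.115, -0.905, 0, 0, 0, 0, 1], [-0.115, -0.905, 0, 0, 0, 0, 1], [-0.115, -0.905, -1, 0, 0, 0, 1], [-0.115, -0.905, -1, 0, 0, 0, 1], [0, 0, -1, 0, 0, 0, 1], [0, 0, -1, 0, 0, 0, 1]]}}

```text
clock: 63.28
ee_pos: [416.5, 209.6, 63.6]
tcp_rot: [[-0.035, 0.999, 0.001], [0.999, 0.035, 0.0], [0.0, 0.001, -1.0]]
ft_force: [0.6, 0.4, 0.1]
gripper_width: 85.6
grip_force: 0.0
```

Call:
{"fn": "servo_tool", "kwargs": {"steps": [[0, 0, -0.8, 0, 0, 0, 1], [0, 0, -0.8, 0, 0, 0, 1], [0, 0, 0, 0, 0, 0, 1]]}}

```text
clock: 63.65
ee_pos: [415.4, 209.6, 31.2]
tcp_rot: [[-0.036, 0.999, -0.002], [0.999, 0.036, -0.001], [-0.001, -0.002, -1.0]]
ft_force: [0.4, -0.6, 0.8]
gripper_width: 85.8
grip_force: 0.0
```

Call:
{"fn": "servo_tool", "kwargs": {"steps": [[-0.1, 0.07, -0.85, 0, 0, 0, 1], [0, 0, -0.85, 0, 0, 0, 1], [0, 0, -0.85, 0, 0, 0, 1], [0, 0, 0, 0, 0, 0, 1]]}}

```text
clock: 64.15
ee_pos: [414.0, 211.4, -19.1]
tcp_rot: [[-0.036, 0.999, -0.001], [0.999, 0.036, -0.0], [-0.0, -0.001, -1.0]]
ft_force: [-0.4, -0.3, -0.5]
gripper_width: 85.7
grip_force: 0.0
```

Call:
{"fn": "servo_tool", "kwargs": {"steps": [[0, 0, 0, 0, 0, 0, 0.7], [0, 0, 0, 0, 0, 0, 0.4], [0, 0, 0, 0, 0, 0, 0.4], [0, 0, 0, 0, 0, 0, 0.4], [0, 0, 0, 0, 0, 0, 0.4], [0, 0, 0, 0, 0, 0, 0.4]]}}

```text
clock: 64.9
ee_pos: [415.0, 212.0, -17.9]
tcp_rot: [[-0.036, 0.999, 0.002], [0.999, 0.036, 0.0], [0.0, 0.002, -1.0]]
ft_force: [-1.2, -0.1, 5.5]
gripper_width: 46.1
grip_force: 25.0
```

Call:
{"fn": "servo_tool", "kwargs": {"steps": [[0, 0, 0.3, 0, 0, 0, 0.4], [0, 0, 1, 0, 0, 0, 0.4], [0, 0, 1, 0, 0, 0, 0.4], [0, 0, 1, 0, 0, 0, 0.4], [0, 0, 1, 0, 0, 0, 0.4], [0, 0, 1, 0, 0, 0, 0.4], [0, 0, 1, 0, 0, 0, 0.4], [0, 0, 1, 0, 0, 0, 0.4], [0, 0, 1, 0, 0, 0, 0.4], [0, 0, 0.1, 0, 0, 0, 0.4]]}}

```text
clock: 66.15
ee_pos: [415.4, 212.1, 150.6]
tcp_rot: [[-0.036, 0.999, 0.004], [0.999, 0.036, 0.001], [0.001, 0.004, -1.0]]
ft_force: [-0.0, 0.8, -0.3]
gripper_width: 45.6
grip_force: 26.0
```

Call:
{"fn": "servo_tool", "kwargs": {"steps": [[0.92, 0.13, 0, 0, 0, 0, 0.4], [0.92, 0.13, 0, 0, 0, 0, 0.4], [0.92, 0.13, 0, 0, 0, 0, 0.4], [0.92, 0.13, 0, 0, 0, 0, 0.4], [0.92, 0.13, 0, 0, 0, 0, 0.4], [0.92, 0.13, 0, 0, 0, 0, 0.4], [0.92, 0.13, 0, 0, 0, 0, 0.4], [0.92, 0.13, 0, 0, 0, 0, 0.4], [0.92, 0.13, 0, 0, 0, 0, 0.4], [0, 0, 0, 0, 0, 0, 0.4]]}}

```text
clock: 67.4
ee_pos: [581.7, 235.3, 148.5]
tcp_rot: [[-0.036, 0.999, 0.0], [0.999, 0.036, -0.0], [-0.0, 0.0, -1.0]]
ft_force: [0.0, -0.5, -0.7]
gripper_width: 46.3
grip_force: 26.0
```

Call:
{"fn": "servo_tool", "kwargs": {"steps": [[0, 0, -0.5, 0, 0, 0, 0.4], [0, 0, -0.5, 0, 0, 0, 0.4], [0, 0, -0.3, 0, 0, 0, 0.4], [0, 0, 0, 0, 0, 0, 0.4]]}}

```text
clock: 67.9
ee_pos: [579.2, 235.1, 122.3]
tcp_rot: [[-0.036, 0.999, -0.001], [0.999, 0.036, -0.0], [-0.0, -0.001, -1.0]]
ft_force: [0.6, -0.8, -0.5]
gripper_width: 46.0
grip_force: 26.0
```

Call:
{"fn": "servo_tool", "kwargs": {"steps": [[0.06, 0, -0.25, 0, 0, 0, 0.4], [0, 0, -0.25, 0, 0, 0, 0.4], [0, 0, -0.25, 0, 0, 0, 0.4], [0, 0, 0, 0, 0, 0, 0.4]]}}

```text
clock: 68.4
ee_pos: [580.8, 235.1, 107.4]
tcp_rot: [[-0.036, 0.999, -0.001], [0.999, 0.036, -0.0], [-0.0, -0.001, -1.0]]
ft_force: [-0.4, 0.4, -0.9]
gripper_width: 46.1
grip_force: 26.0
```

Call:
{"fn": "servo_tool", "kwargs": {"steps": [[0, 0, -0.25, 0, 0, 0, 0.4], [0, 0, -0.25, 0, 0, 0, 0.4], [0, 0, -0.25, 0, 0, 0, 0.4], [0, 0, 0, 0, 0, 0, 0.4]]}}

```text
clock: 68.9
ee_pos: [580.8, 235.1, 92.4]
tcp_rot: [[-0.036, 0.999, -0.001], [0.999, 0.036, -0.0], [-0.0, -0.001, -1.0]]
ft_force: [0.2, 0.2, -0.3]
gripper_width: 46.0
grip_force: 26.0
```

Call:
{"fn": "servo_tool", "kwargs": {"steps": [[0, 0, -0.25, 0, 0, 0, 0.4], [0, 0, -0.25, 0, 0, 0, 0.4], [0, 0, -0.25, 0, 0, 0, 0.4], [0, 0, 0, 0, 0, 0, 0.4]]}}

```text
clock: 69.4
ee_pos: [580.8, 235.1, 77.4]
tcp_rot: [[-0.036, 0.999, -0.001], [0.999, 0.036, -0.0], [-0.0, -0.001, -1.0]]
ft_force: [-0.3, -0.0, -0.6]
gripper_width: 46.3
grip_force: 26.0
```

Call:
{"fn": "servo_tool", "kwargs": {"steps": [[0, 0, -0.25, 0, 0, 0, 0.4], [0, 0, -0.15, 0, 0, 0, 0.4], [0, 0, 0, 0, 0, 0, 0.4]]}}

```text
clock: 69.78
ee_pos: [581.0, 235.1, 69.7]
tcp_rot: [[-0.036, 0.999, -0.001], [0.999, 0.036, -0.0], [-0.0, -0.001, -1.0]]
ft_force: [-0.3, 0.5, -0.3]
gripper_width: 46.2
grip_force: 26.0
```

Call:
{"fn": "servo_tool", "kwargs": {"steps": [[0, 0, -0.2, 0, 0, 0, 0.4], [0, 0, 0, 0, 0, 0, 0.4]]}}

```text
clock: 70.03
ee_pos: [581.0, 235.1, 65.7]
tcp_rot: [[-0.036, 0.999, -0.001], [0.999, 0.036, -0.0], [-0.0, -0.001, -1.0]]
ft_force: [-0.5, 0.3, -0.6]
gripper_width: 46.0
grip_force: 26.0
```

Call:
{"fn": "servo_tool", "kwargs": {"steps": [[0, 0, -0.15, 0, 0, 0, 0.4], [0, 0, 0, 0, 0, 0, 0.4]]}}

```text
clock: 70.28
ee_pos: [581.1, 235.2, 62.8]
tcp_rot: [[-0.036, 0.999, -0.0], [0.999, 0.036, -0.0], [-0.0, -0.0, -1.0]]
ft_force: [-0.2, -0.6, -1.0]
gripper_width: 46.0
grip_force: 26.0
```

Call:
{"fn": "servo_tool", "kwargs": {"steps": [[0, 0, -0.15, 0, 0, 0, 0.4], [0, 0, 0, 0, 0, 0, 0.4]]}}

```text
clock: 70.53
ee_pos: [581.0, 235.1, 59.7]
tcp_rot: [[-0.036, 0.999, -0.0], [0.999, 0.036, -0.0], [-0.0, -0.0, -1.0]]
ft_force: [-0.5, 0.4, -0.9]
gripper_width: 45.9
grip_force: 26.0
```

Call:
{"fn": "servo_tool", "kwargs": {"steps": [[0, 0, 0, 0, 0, 0, 0.7], [0, 0, 0, 0, 0, 0, 1], [0, 0, 0, 0, 0, 0, 1], [0, 0, 1, 0, 0, 0, 1], [0, 0, 1, 0, 0, 0, 1], [0, 0, 1, 0, 0, 0, 1], [0, 0, 1, 0, 0, 0, 1], [0, 0, 1, 0, 0, 0, 1], [0, -1, 0.5, 0, 0, 0, 1], [0, -1, 0, 0, 0, 0, 1]]}}

```text
clock: 71.78
ee_pos: [581.5, 193.7, 170.5]
tcp_rot: [[-0.036, 0.999, 0.001], [0.999, 0.036, -0.0], [-0.001, 0.001, -1.0]]
ft_force: [-0.2, 0.8, -0.0]
gripper_width: 85.4
grip_force: 0.0
```

Call:
{"fn": "servo_tool", "kwargs": {"steps": [[0, -1, 0, 0, 0, 0, 0.4], [0, -1, 0, 0, 0, 0, 0.4], [0, -1, 0, 0, 0, 0, 0.4], [0, -1, 0, 0, 0, 0, 0.4], [0, -1, 0, 0, 0, 0, 0.4], [0, -1, 0, 0, 0, 0, 0.4], [0, -1, 0, 0, 0, 0, 0.4], [0, -1, 0, 0, 0, 0, 0.4], [0, -1, 0, 0, 0, 0, 0.4], [0, -1, 0, 0, 0, 0, 0.4]]}}

```text
clock: 73.03
ee_pos: [581.2, -6.1, 170.0]
tcp_rot: [[-0.036, 0.999, 0.0], [0.999, 0.036, 0.0], [0.0, 0.0, -1.0]]
ft_force: [0.4, -0.4, -0.4]
gripper_width: 34.1
grip_force: 0.0
```

Run:
```python
from h import *
np.set_printoptions(precision=1,suppress=True)
print(sensors.observe()["ee_pos"])
for k,z in(("white",92),):
  for n,r in(("top",10),("side",18)):
    try: q,e,_=blob(n,k,(581,233),z,r); print(k,n,q,e)
    except Exception as x: print(x)
o=np.zeros((600,800,3),np.uint8)
T=eyes.camera("top"); S=eyes.camera("side")
def put(im,c,r,w,h,x,y,s): o[y:y+h*s,x:x+w*s]=cv2.resize(im[r:r+h,c:c+w,::-1],(w*s,h*s),interpolation=3)
put(T,355,175,40,40,0,0,10); put(S,285,120,40,40,400,0,10)
put(T,180,180,40,40,0,400,5); put(S,185,240,60,40,200,400,5); put(T,370,180,58,40,502,400,5)
cv2.imwrite("pics/p11.png",o)
for l in("clip_seat","clip_tab"):
  for n in("top","side"):
    for d in eyes.recognise(n,l): print(l,n,round(d["p"],2),np.array(d["bbox"]),px2w(n,*d["bbox"][:2],10)[:2])
```

```text
[581.2  -6.1 170. ]
white top [582.5 231.5] [15.  17.8]
white side [583.3 232.4] [19.7 21. ]
clip_seat top 0.64 [378.9 197.5  15.   15. ] [ 593.2 -382.8]
clip_seat top 0.48 [407.9 198.4  10.5  16.9] [ 591.3 -482.4]
clip_seat side 0.7 [217.4 282.2  56.1  60.1] [590.1 227.6]
clip_seat side 0.63 [308.6 150.4  12.7  25.1] [ 603.5 -384. ]
clip_seat side 0.44 [323.2 138.1  12.8  18.5] [ 585.7 -477.1]
clip_seat side 0.27 [347.  139.8   9.7  36. ] [ 505.5 -498.3]
clip_tab top 0.68 [377.4 198.1  15.6  11.6] [ 591.  -377.6]
clip_tab side 0.42 [311.5 150.5  12.6  19.6] [ 594.3 -387.3]
```

View pics/p11.png

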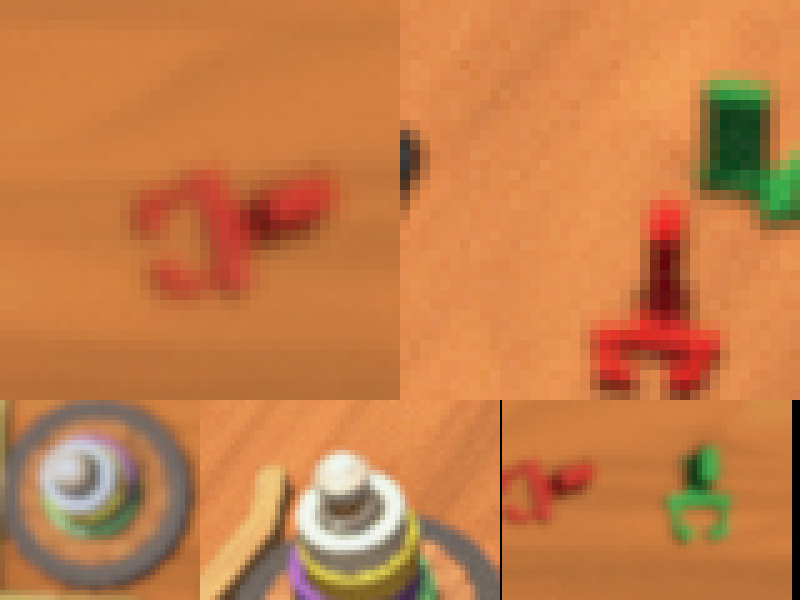

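The picture shows all four rings stacked flat with white on top, and the red clip lying where it was: bar centre at about (376.7,197.7), nose midpoint (370,199.2) and tab top (385,194.8) in the top image. I fit its pose with a simple model in both views.

```bash
cat > clipfit.py <<'E'
from h import *
from scipy.optimize import minimize
from scipy.spatial import ConvexHull
def box(x0,x1,y0,y1,z0,z1): return np.array([[x,y,z] for x in(x0,x1) for y in(y0,y1) for z in(z0,z1)],float)
P=[box(-18,-9.5,-22,22,0,8),box(-46,-22,-6,6,8,41),box(-46,-10,-6,6,0,8)]
for s in(-1,1): P+=[box(-12,9,*sorted((s*13,s*18.5)),0,8),box(4.5,12.5,*sorted((s*5.5,s*14)),0,8)]
K=6
def red(n,g,w=26):
    u,v=w2px(n,[*g,15]).astype(int); im=eyes.camera(n)[v-w:v+w,u-w:u+w].astype(float)
    m=np.clip((im[...,0]-2.2*im[...,1])/60,0,1)*(im[...,0]>60)*(im[...,1]<110)
    return cv2.resize(m,None,fx=K,fy=K,interpolation=cv2.INTER_LINEAR),(u-w,v-w)
def fit(g,yaw):
    D={n:red(n,g) for n in("top","side")}
    def cost(q):
        R=np.array([[np.cos(q[2]),-np.sin(q[2]),0],[np.sin(q[2]),np.cos(q[2]),0],[0,0,1]]); c=0
        for n,(m,o) in D.items():
            r=np.zeros(m.shape,np.float32)
            for b in P:
                px=np.array([w2px(n,R@p+[q[0],q[1],0]) for p in b])-o
                cv2.fillConvexPoly(r,cv2.convexHull(np.round((px*K+K/2)*16).astype(np.int32)),1.,shift=4)
            c+=np.mean((cv2.GaussianBlur(r,(0,0),5)-m)**2)/m.mean()
        return c
    best=min((minimize(cost,[g[0]+a,g[1]+b,yaw],method="Nelder-Mead",options=dict(initial_simplex=[[g[0]+a,g[1]+b,yaw],[g[0]+a+6,g[1]+b,yaw],[g[0]+a,g[1]+b+6,yaw],[g[0]+a,g[1]+b,yaw+.25]])) for a in(-6,6) for b in(-6,6)),key=lambda r:r.fun)
    return best.x,best.fun
if __name__=="__main__":
    bar,nose,tab=[px2w("top",*p,z)[:2] for p,z in(((376.7,197.7),8),((370,199.2),8),((385,194.8),41))]
    print(bar,nose,tab)
    q,f_=fit((588,-358),1.8); x=np.array([np.cos(q[2]),np.sin(q[2])])
    print("seat",q[:2],"yaw",np.degrees(q[2]),f_,"tab",q[:2]-34*x)
E
python3 clipfit.py
```

```text
[ 592.6965774  -375.68353937] [ 587.18154455 -352.55482548] [ 597.67186906 -396.68727324]
seat [ 589.70050599 -363.49361315] yaw 108.28482962172744 0.6023336871639047 tab [ 600.36770212 -395.7769049 ]
```

Call:
{"fn": "servo_tool", "kwargs": {"steps": [[0.045, -0.97, 0, 0, 0, 0.94, 0.4], [0.045, -0.97, 0, 0, 0, 0.94, 0.4], [0.045, -0.97, 0, 0, 0, 0, 0.4], [0.045, -0.97, 0, 0, 0, 0, 0.4], [0.045, -0.97, 0, 0, 0, 0, 0.4], [0.045, -0.97, 0, 0, 0, 0, 0.4], [0.045, -0.97, 0, 0, 0, 0, 0.4], [0.045, -0.97, 0, 0, 0, 0, 0.4], [0.045, -0.97, 0, 0, 0, 0, 0.4], [0.045, -0.97, 0, 0, 0, 0, 0.4]]}}

```text
clock: 74.78
ee_pos: [590.3, -200.1, 170.0]
tcp_rot: [[-0.259, 0.966, 0.0], [0.966, 0.259, 0.0], [0.0, 0.0, -1.0]]
ft_force: [-0.3, -0.4, -0.3]
gripper_width: 34.0
grip_force: 0.0
```

Call:
{"fn": "servo_tool", "kwargs": {"steps": [[0.045, -0.97, 0, 0, 0, 0, 0.4], [0.045, -0.97, 0, 0, 0, 0, 0.4], [0.045, -0.97, 0, 0, 0, 0, 0.4], [0.045, -0.97, 0, 0, 0, 0, 0.4], [0.045, -0.97, 0, 0, 0, 0, 0.4], [0.045, -0.97, 0, 0, 0, 0, 0.4], [0.045, -0.97, 0, 0, 0, 0, 0.4], [0.045, -0.97, 0, 0, 0, 0, 0.4], [0.045, -0.97, 0, 0, 0, 0, 0.4], [0.045, -0.97, 0, 0, 0, 0, 0.4]]}}

```text
clock: 76.03
ee_pos: [599.3, -394.1, 170.0]
tcp_rot: [[-0.259, 0.966, 0.0], [0.966, 0.259, 0.0], [-0.0, 0.0, -1.0]]
ft_force: [0.0, -0.7, -0.4]
gripper_width: 34.0
grip_force: 0.0
```

Call:
{"fn": "servo_tool", "kwargs": {"steps": [[0, 0, -1, 0, 0, 0, 0.4], [0, 0, -1, 0, 0, 0, 0.4], [0, 0, -1, 0, 0, 0, 0.4], [0, 0, -1, 0, 0, 0, 0.4], [0, 0, -1, 0, 0, 0, 0.4], [0, 0, 0, 0, 0, 0, 0.4], [0, 0, 0, 0, 0, 0, 0.4]]}}

```text
clock: 76.9
ee_pos: [599.8, -393.5, 70.8]
tcp_rot: [[-0.259, 0.966, 0.001], [0.966, 0.259, -0.001], [-0.001, 0.001, -1.0]]
ft_force: [-0.2, 0.0, 0.0]
gripper_width: 34.1
grip_force: 0.0
```

Run:
```python
from h import *
np.set_printoptions(precision=1,suppress=True)
s=sensors.observe(); print(s["ee_pos"],s["tcp_rot"][:,0],s["gripper_width"])
from clipfit import red
m,o=red("side",(590,-365)); ys,xs=np.nonzero(m>.5); print("side red centroid",xs.mean()/6+o[0],ys.mean()/6+o[1],xs.size, "rows",ys.min()/6+o[1],ys.max()/6+o[1])
```

```text
[ 599.8 -393.5   70.8] [-0.3  1.  -0. ] 34.12859245256063
side red centroid 310.8076074332172 152.58861788617887 2870 rows 141.16666666666666 159.16666666666666
```

Call:
{"fn": "servo_tool", "kwargs": {"steps": [[-0.03, -0.04, -0.7, 0, 0, 0, 0.4], [0, 0, -0.6, 0, 0, 0, 0.4], [0, 0, -0.6, 0, 0, 0, 0.4], [0, 0, -0.3, 0, 0, 0, 0.4], [0, 0, 0, 0, 0, 0, 0.4]]}}

```text
clock: 77.58
ee_pos: [598.3, -393.3, 25.1]
tcp_rot: [[-0.259, 0.966, -0.001], [0.966, 0.259, 0.001], [0.001, -0.001, -1.0]]
ft_force: [-0.1, -0.4, -0.2]
gripper_width: 34.1
grip_force: 0.0
```

Call:
{"fn": "servo_tool", "kwargs": {"steps": [[0, 0, -0.5, 0, 0, 0, 0.4], [0, 0, -0.5, 0, 0, 0, 0.4], [0, 0, -0.5, 0, 0, 0, 0.4], [0, 0, 0, 0, 0, 0, 0.4]]}}

```text
clock: 78.08
ee_pos: [597.8, -393.0, -5.5]
tcp_rot: [[-0.259, 0.966, -0.002], [0.966, 0.259, 0.002], [0.002, -0.001, -1.0]]
ft_force: [0.6, 0.4, -0.4]
gripper_width: 34.1
grip_force: 0.0
```

Call:
{"fn": "servo_tool", "kwargs": {"steps": [[0, 0, 0, 0, 0, 0, 0.25], [0, 0, 0, 0, 0, 0, 0.1], [0, 0, 0, 0, 0, 0, 0], [0, 0, 0, 0, 0, 0, 0], [0, 0, 0, 0, 0, 0, 0], [0, 0, 0, 0, 0, 0, 0]], "force": 40}}

```text
clock: 78.82
ee_pos: [598.9, -393.8, -3.5]
tcp_rot: [[-0.259, 0.966, 0.001], [0.966, 0.259, -0.001], [-0.001, 0.001, -1.0]]
ft_force: [-0.3, 0.8, 3.5]
gripper_width: 11.0
grip_force: 41.7
```

The tab is gripped at 11 mm, and the reference is underside = TCP + 3.5 mm. I lift, turn back and travel.

Call:
{"fn": "servo_tool", "kwargs": {"steps": [[0, 0, 0.5, 0, 0, 0, 0], [0, 0, 1, 0, 0, 0, 0], [0, 0, 1, 0, 0, 0, 0], [0, 0, 1, 0, 0, 0, 0], [0, 0, 1, 0, 0, 0, 0], [0, 0.5, 1, 0, 0, 0, 0], [0, 1, 1, 0, 0, -0.6, 0], [-0.04, 1, 0.5, 0, 0, -0.6, 0], [-0.04, 1, 0, 0, 0, -0.6, 0], [-0.04, 1, 0, 0, 0, -0.08, 0]]}}

```text
clock: 80.08
ee_pos: [596.1, -302.1, 136.6]
tcp_rot: [[-0.037, 0.999, 0.0], [0.999, 0.037, 0.0], [0.0, 0.0, -1.0]]
ft_force: [-0.7, 0.8, 0.7]
gripper_width: 11.1
grip_force: 41.4
```

Call:
{"fn": "servo_tool", "kwargs": {"steps": [[-0.04, 1, 0, 0, 0, 0, 0], [-0.04, 1, 0, 0, 0, 0, 0], [-0.04, 1, 0, 0, 0, 0, 0], [-0.04, 1, 0, 0, 0, 0, 0], [-0.04, 1, 0, 0, 0, 0, 0], [-0.04, 1, 0, 0, 0, 0, 0], [-0.04, 1, 0, 0, 0, 0, 0], [-0.04, 1, 0, 0, 0, 0, 0], [-0.04, 1, 0, 0, 0, 0, 0], [-0.04, 1, 0, 0, 0, 0, 0]]}}

```text
clock: 81.32
ee_pos: [588.2, -102.3, 136.1]
tcp_rot: [[-0.036, 0.999, 0.0], [0.999, 0.036, -0.0], [-0.0, 0.0, -1.0]]
ft_force: [0.1, 0.6, -1.0]
gripper_width: 10.9
grip_force: 41.4
```

Call:
{"fn": "servo_tool", "kwargs": {"steps": [[-0.04, 1, 0, 0, 0, 0, 0], [-0.04, 1, 0, 0, 0, 0, 0], [-0.04, 1, 0, 0, 0, 0, 0], [-0.04, 1, 0, 0, 0, 0, 0], [-0.04, 1, 0, 0, 0, 0, 0], [-0.04, 1, 0, 0, 0, 0, 0], [-0.04, 1, 0, 0, 0, 0, 0], [-0.04, 1, 0, 0, 0, 0, 0], [0, 0.9, 0, 0, 0, 0, 0], [0, 0, 0, 0, 0, 0, 0]]}}

```text
clock: 82.58
ee_pos: [581.8, 75.8, 136.0]
tcp_rot: [[-0.038, 0.999, 0.0], [0.999, 0.038, 0.0], [0.0, 0.0, -1.0]]
ft_force: [0.5, -1.0, -1.1]
gripper_width: 11.1
grip_force: 41.4
```

Run:
```python
from h import *
np.set_printoptions(precision=2,suppress=True)
s=sensors.observe(); p=s["ee_pos"]; print(p,s["tcp_rot"][:,0],s["gripper_width"],s["ft_force"])
for n,r in(("top",25),("side",40)):
    try:
        q,e,c=blob(n,"clip",(p[0]-1,p[1]+25),p[2]+8,r); c=(c.reshape(-1,2)-1.5)/4
        print(n,q,e,"cols",c[:,0].min(),c[:,0].max(),"rows",c[:,1].min(),c[:,1].max(),"pred seat",w2px(n,[p[0]-1.2,p[1]+34,p[2]+7.5]))
        for y in(-22,22): print("  bar end",w2px(n,[p[0]+y,p[1]+20,p[2]+7.5]))
    except Exception as x: print(x)
```

```text
[581.82  75.84 136.03] [-0.04  1.    0.  ] 11.109102695795865 [ 0.52 -0.99 -1.1 ]
top [568.43 113.89] [0.41 0.71] cols 229.875 230.375 rows 196.375 196.875 pred seat [231.53 192.83]
  bar end [235.82 199.43]
  bar end [236.18 185.62]
side [587.23  87.67] [15.23 23.35] cols 232.125 250.875 rows 189.125 214.875 pred seat [240.18 210.58]
  bar end [250.83 209.27]
  bar end [234.49 204.51]
```

Call:
{"fn": "servo_tool", "kwargs": {"steps": [[0, 1, -0.4, 0, 0, 0, 0], [0, 1, -0.4, 0, 0, 0, 0], [0, 1, -0.4, 0, 0, 0, 0], [0, 0.5, -0.4, 0, 0, 0, 0], [0, 0, -0.38, 0, 0, 0, 0], [0, 0, 0, 0, 0, 0, 0], [0, 0, 0, 0, 0, 0, 0]]}}

```text
clock: 83.55
ee_pos: [582.1, 143.9, 96.6]
tcp_rot: [[-0.036, 0.999, 0.0], [0.999, 0.036, -0.0], [-0.0, 0.0, -1.0]]
ft_force: [1.3, -0.5, -0.1]
gripper_width: 11.1
grip_force: 41.4
```

Call:
{"fn": "servo_tool", "kwargs": {"steps": [[0, 0.5, 0, 0, 0, 0, 0], [0, 0.5, 0, 0, 0, 0, 0], [0, 0.5, 0, 0, 0, 0, 0], [0, 0, 0, 0, 0, 0, 0]]}}

```text
clock: 84.05
ee_pos: [581.8, 175.5, 96.4]
tcp_rot: [[-0.038, 0.999, 0.0], [0.999, 0.038, 0.0], [0.0, 0.0, -1.0]]
ft_force: [0.1, -0.1, -0.9]
gripper_width: 11.0
grip_force: 41.4
```

Call:
{"fn": "servo_tool", "kwargs": {"steps": [[0, 0.15, 0, 0, 0, 0, 0], [0, 0, 0, 0, 0, 0, 0]]}}

```text
clock: 84.3
ee_pos: [581.8, 177.5, 96.4]
tcp_rot: [[-0.036, 0.999, 0.0], [0.999, 0.036, -0.0], [-0.0, 0.0, -1.0]]
ft_force: [0.7, 0.0, -0.3]
gripper_width: 11.1
grip_force: 41.4
```

Call:
{"fn": "servo_tool", "kwargs": {"steps": [[0, 0.15, 0, 0, 0, 0, 0], [0, 0, 0, 0, 0, 0, 0]]}}

```text
clock: 84.55
ee_pos: [581.9, 180.5, 96.4]
tcp_rot: [[-0.036, 0.999, 0.0], [0.999, 0.036, 0.0], [0.0, 0.0, -1.0]]
ft_force: [-0.6, 0.5, -0.7]
gripper_width: 11.3
grip_force: 41.4
```

Call:
{"fn": "servo_tool", "kwargs": {"steps": [[0, 0.15, 0, 0, 0, 0, 0], [0, 0, 0, 0, 0, 0, 0]]}}

```text
clock: 84.8
ee_pos: [581.9, 183.5, 96.4]
tcp_rot: [[-0.036, 0.999, 0.0], [0.999, 0.036, -0.0], [-0.0, 0.0, -1.0]]
ft_force: [0.5, -0.0, -0.5]
gripper_width: 10.9
grip_force: 41.4
```

Call:
{"fn": "servo_tool", "kwargs": {"steps": [[0, 0.15, 0, 0, 0, 0, 0], [0, 0, 0, 0, 0, 0, 0]]}}

```text
clock: 85.05
ee_pos: [582.2, 186.2, 96.5]
tcp_rot: [[-0.036, 0.999, 0.001], [0.999, 0.036, -0.001], [-0.001, 0.001, -1.0]]
ft_force: [0.7, -1.2, -1.1]
gripper_width: 11.0
grip_force: 41.3
```

Call:
{"fn": "servo_tool", "kwargs": {"steps": [[0, 0.15, 0, 0, 0, 0, 0], [0, 0, 0, 0, 0, 0, 0]]}}

```text
clock: 85.3
ee_pos: [582.1, 189.5, 96.5]
tcp_rot: [[-0.036, 0.999, 0.001], [0.999, 0.036, -0.0], [-0.0, 0.001, -1.0]]
ft_force: [1.5, -3.2, -1.3]
gripper_width: 11.2
grip_force: 41.4
```

Call:
{"fn": "servo_tool", "kwargs": {"steps": [[0, 0.1, 0, 0, 0, 0, 0], [0, 0, 0, 0, 0, 0, 0]]}}

```text
clock: 85.55
ee_pos: [582.0, 191.6, 96.5]
tcp_rot: [[-0.036, 0.999, 0.0], [0.999, 0.036, 0.0], [0.0, 0.0, -1.0]]
ft_force: [1.5, -2.3, -0.7]
gripper_width: 11.2
grip_force: 41.4
```

Call:
{"fn": "servo_tool", "kwargs": {"steps": [[0, 0.1, 0, 0, 0, 0, 0], [0, 0, 0, 0, 0, 0, 0]]}}

```text
clock: 85.8
ee_pos: [581.9, 193.9, 96.5]
tcp_rot: [[-0.036, 0.999, 0.0], [0.999, 0.036, 0.001], [0.001, 0.0, -1.0]]
ft_force: [1.2, -1.7, -0.4]
gripper_width: 10.8
grip_force: 41.4
```

The noses are spreading at 2–3 N, as expected. I carry on to the back stop.

Call:
{"fn": "servo_tool", "kwargs": {"steps": [[0.03, 0.1, 0, 0, 0, 0, 0], [0, 0.1, 0, 0, 0, 0, 0], [0, 0, 0, 0, 0, 0, 0]]}}

```text
clock: 86.18
ee_pos: [582.3, 198.2, 96.4]
tcp_rot: [[-0.036, 0.999, -0.0], [0.999, 0.036, 0.001], [0.001, -0.0, -1.0]]
ft_force: [0.3, 0.3, -0.6]
gripper_width: 10.9
grip_force: 41.3
```

Call:
{"fn": "servo_tool", "kwargs": {"steps": [[0, 0.1, 0, 0, 0, 0, 0], [0, 0, 0, 0, 0, 0, 0]]}}

```text
clock: 86.42
ee_pos: [582.3, 200.0, 96.4]
tcp_rot: [[-0.036, 0.999, -0.0], [0.999, 0.036, 0.001], [0.001, -0.0, -1.0]]
ft_force: [0.8, 0.2, -0.6]
gripper_width: 10.9
grip_force: 41.3
```

Call:
{"fn": "servo_tool", "kwargs": {"steps": [[0, 0.06, 0, 0, 0, 0, 0], [0, 0, 0, 0, 0, 0, 0]]}}

```text
clock: 86.68
ee_pos: [582.4, 200.8, 96.4]
tcp_rot: [[-0.036, 0.999, 0.0], [0.999, 0.036, 0.0], [0.0, 0.0, -1.0]]
ft_force: [-0.5, 1.1, -0.8]
gripper_width: 10.9
grip_force: 41.3
```

Call:
{"fn": "servo_tool", "kwargs": {"steps": [[0, 0.06, 0, 0, 0, 0, 0], [0, 0, 0, 0, 0, 0, 0]]}}

```text
clock: 86.92
ee_pos: [582.4, 201.9, 96.4]
tcp_rot: [[-0.036, 0.999, -0.0], [0.999, 0.036, 0.0], [0.0, -0.0, -1.0]]
ft_force: [1.5, 0.6, -0.8]
gripper_width: 11.0
grip_force: 41.4
```

Call:
{"fn": "servo_tool", "kwargs": {"steps": [[0, 0.06, 0, 0, 0, 0, 0], [0, 0, 0, 0, 0, 0, 0]]}}

```text
clock: 87.18
ee_pos: [582.2, 203.1, 96.4]
tcp_rot: [[-0.036, 0.999, -0.0], [0.999, 0.036, 0.0], [0.0, -0.0, -1.0]]
ft_force: [0.4, 0.4, -0.1]
gripper_width: 10.9
grip_force: 41.4
```

Call:
{"fn": "servo_tool", "kwargs": {"steps": [[0, 0.05, 0, 0, 0, 0, 0], [0, 0, 0, 0, 0, 0, 0]]}}

```text
clock: 87.42
ee_pos: [582.3, 203.9, 96.3]
tcp_rot: [[-0.036, 0.999, -0.0], [0.999, 0.036, -0.0], [-0.0, -0.0, -1.0]]
ft_force: [0.3, 0.3, -0.0]
gripper_width: 11.1
grip_force: 41.4
```

Call:
{"fn": "servo_tool", "kwargs": {"steps": [[0, 0.05, 0, 0, 0, 0, 0], [0, 0, 0, 0, 0, 0, 0]]}}

```text
clock: 87.68
ee_pos: [582.3, 204.1, 96.4]
tcp_rot: [[-0.037, 0.999, -0.0], [0.999, 0.037, -0.002], [-0.002, -0.0, -1.0]]
ft_force: [-0.5, -2.2, 0.1]
gripper_width: 11.0
grip_force: 41.5
```

Call:
{"fn": "servo_tool", "kwargs": {"steps": [[0, 0.05, 0, 0, 0, 0, 0], [0, 0, 0, 0, 0, 0, 0]]}}

```text
clock: 87.92
ee_pos: [582.3, 204.2, 96.5]
tcp_rot: [[-0.037, 0.999, -0.0], [0.999, 0.037, -0.003], [-0.003, -0.0, -1.0]]
ft_force: [-0.6, -6.3, 0.8]
gripper_width: 11.0
grip_force: 41.6
```

Run:
```python
from h import *
np.set_printoptions(precision=1,suppress=True)
S=eyes.camera("side"); p=sensors.observe()["ee_pos"]
m=((S[...,0]>2.2*S[...,1])&(S[...,0]>70)&(S[...,2]<90))
u,v=w2px("side",[581,233,104]).astype(int)
print("groove px",u,v,w2px("side",[581,233,124]),"nose front pred",w2px("side",[581,233+13,104]))
for r in range(v-28,v+16): print(r,"".join("#" if m[r,c] else "W" if S[r,c].min()>150 else "." for c in range(u-24,u+25)))
```

```text
groove px 214 257 [213.3 251.6] nose front pred [211.3 261.9]
229 .................................................
230 .................................................
231 .................................................
232 .................................................
233 .................................................
234 .................................................
235 .................................................
236 .................................................
237 .................................................
238 ..........................##.....................
239 ..........................##.....................
240 .........................###.....................
241 .........................####....................
242 .........................####....................
243 .........................####....................
244 .........................####....................
245 ..........................###....................
246 ..........................###......#.............
247 ..........................####....##.............
248 ........
[... 637 characters left out ...]
60 ...............#####.........###.................
261 ................####....########.................
262 .................###...########..................
263 ..............WW..#.....######...................
264 ..............WWW.......#####....................
265 ...............WWWW......###.....................
266 ...............WWWWWW............................
267 ................WWWWWWW..........................
268 .................WWWWWWWWW.......................
269 ...................WWWWWWW.......................
270 .................................................
271 .................................................
272 .................................................
```

The back stop is felt (sharp rise at 204 mm), and the noses have closed in front of the post. I release and retreat straight up.

Call:
{"fn": "servo_tool", "kwargs": {"steps": [[0, -0.04, 0, 0, 0, 0, 0], [0, 0, 0, 0, 0, 0, 0.1], [0, 0, 0, 0, 0, 0, 0.25], [0, 0, 0, 0, 0, 0, 0.35], [0, 0, 0, 0, 0, 0, 0.35], [0, 0, 0.5, 0, 0, 0, 0.35], [0, 0, 1, 0, 0, 0, 0.35], [0, 0, 1, 0, 0, 0, 0.35], [0, -0.5, 1, 0, 0, 0, 0.35], [0, -1, 1, 0, 0, 0, 0.35]]}}

```text
clock: 89.22
ee_pos: [582.6, 175.7, 187.9]
tcp_rot: [[-0.037, 0.999, 0.001], [0.999, 0.037, 0.001], [0.001, 0.001, -1.0]]
ft_force: [0.5, -1.1, 0.2]
gripper_width: 29.7
grip_force: 0.0
```

Call:
{"fn": "servo_tool", "kwargs": {"steps": [[0, -1, 0, 0, 0, 0, 0.35], [0, -1, 0, 0, 0, 0, 0.35], [0, -1, 0, 0, 0, 0, 0.35], [0, -1, 0, 0, 0, 0, 0.35], [0, -1, 0, 0, 0, 0, 0.35], [0, -1, 0, 0, 0, 0, 0.35], [0, 0, 0, 0, 0, 0, 0.35]]}}

```text
clock: 90.1
ee_pos: [582.6, 53.6, 186.4]
tcp_rot: [[-0.034, 0.999, 0.0], [0.999, 0.034, -0.0], [-0.0, 0.0, -1.0]]
ft_force: [-0.2, 0.6, -0.1]
gripper_width: 29.6
grip_force: 0.0
```

Run:
```python
from h import *
np.set_printoptions(precision=1,suppress=True)
S=eyes.camera("side"); s=sensors.observe(); print(s["ee_pos"],s["ft_force"],s["clock"])
m=((S[...,0]>2.2*S[...,1])&(S[...,0]>70)&(S[...,2]<90)); h=cv2.cvtColor(S,cv2.COLOR_RGB2HSV)
for r in range(228,300): print(r,"".join("#" if m[r,c] else "W" if S[r,c].min()>150 else "y" if 24<h[r,c,0]<38 and h[r,c,1]>110 else "v" if 130<=h[r,c,0]<=165 and h[r,c,1]>60 else "g" if 38<=h[r,c,0]<85 and h[r,c,1]>40 else "." for c in range(185,250)))
T=eyes.camera("top"); d=eyes.regions_of("top","stand")
for x in d:
    c=max(cv2.findContours(x["region"].astype(np.uint8),0,1)[0],key=cv2.contourArea); print(x["p"],px2w("top",*cv2.fitEllipse(c)[0],18)[:2])
```

```text
[582.5  54.6 186.4] [ 0.4 -0.1  0.1] 90.15
228 .................................................................
229 .................................................................
230 .................................................................
231 .................................................................
232 .................................................................
233 .................................................................
234 .................................................................
235 ....................................####.........................
236 ...................................######........................
237 ..................................#######........................
238 .................................########........................
239 ................................#########........................
240 ................................########.........................
241 ................................########.........................
242 ................................#########........................
243 ...
[... 3301 characters left out ...]
..........ggggggggggggggggg........................
291 .........................gggggggggggggg..........................
292 ............................ggggggggg............................
293 .................................................................
294 .................................................................
295 .................................................................
296 .................................................................
297 .................................................................
298 .................................................................
299 .................................................................
0.97 [580.7 241.5]
```

The clip is seated below the cap and the stack is flat.

```bash
python3 -c "
from cell import ticket; print(ticket.sign_off())"
```

```text
the job is handed in; nothing more can be done
None
```

The job is handed in at about 90 s: the stand is home against the dock's back wall, the green, violet, yellow and white rings are stacked flat in that order, and the red clip is pushed onto the groove to its back stop, with no contact seen or felt with the tin, bowl or beaded candle (the final look covered only the stand).

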